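# Switch on a guarded locking toggle at a control-unit test bench

## Task

Switch on the feed to the control unit in the jig: on the grey switch box with the round multi-pin socket, lift the clear hinged cover, pull out the cap of the locking lever beneath it and swing the lever over to the hinge side, where the cap must drop back home, then lower the cover until it is fully shut. Be gentle with the clear cover, and leave the other switch box (the one with two binding posts) and everything else on the desk as it is.

Things in the scene. Friction and masses are not known exactly. Their poses are not given: they have to be found in the camera images.
- feed_box: grey steel switch box to be operated, 150 (x) x 120 (y) x 60 (z) mm, fixed to the desk; of the two, the one with the round multi-pin socket. Origin: centre of the underside; z up, dark top panel at z 60 mm. +x is the side of the cover's hinge, -x the side of its lip, roughly towards the robot. The cover's hinge axis runs along y at x +50, z 70 mm.
- feed_outlet (a point): middle of the mouth of the round multi-pin socket (28 mm across, 15 mm high, aluminium) on feed_box's top panel, at x -50, y +34, z 75 mm of feed_box.
- feed_cover: clear acrylic cover over the switch, no bottom or back, walls 3 mm; cracks if squeezed or pressed with over about 80 N in all. Origin: middle of its hinge axis; shut, its axes are feed_box's. Spans x -76 to -8, y -24 to +24 (its two sides can be pinched, 48 mm apart), z -8 to +40 mm; shut, its walls end 2 mm above the panel. A black lip 34 mm wide, 3 mm thick stands out to x -88 at z +4 mm.
- feed_hinge (a joint): opening angle of that cover in rad: 0 shut, 1.85 fully open (leaning back past upright, away from the lever); the lip side rises. A stiff friction hinge: it stays where it is left, and about 1.5 N at the lip end moves it either way. It may start slightly ajar.
- feed_lip (a point): middle of the front edge of that cover's lip.
- feed_pivot (a point): middle of the lever's axis, which runs along feed_box's y at x +6, y 0, z 64 mm of feed_box.
- feed_lever (a joint): swing of the locking toggle lever in rad: 0 off (leans 0.45 rad from upright towards the lip side), 0.90 on (leans 0.45 towards the hinge side). It swings stiffly (about 2 N at the cap) and stays where it is left. With the cap home a steel gate blocks it: only 0.07 rad of play at either end, however hard it is pushed.
- feed_cap (a joint): how far the lever's cap is pulled out along the lever, in m: 0 home (locked), 0.008 at its stop. A spring pulls it home, 10 N at 0 to 18 N at the stop (a light pinch slips off); from about 0.006 on it clears the gate and the lever can swing. Let go within 0.07 rad of either end of the swing it drops home; between, it rests on the gate.
- feed_cap_top (a point): middle of the outer end of the lever's cap: a ribbed black block, 10 mm (feed_box's x) by 12 mm (y), 22 mm long along the lever, from 16 to 38 mm from the lever's axis when home (this point at 38 mm). Below it are a steel cross-bar, 22 mm wide along y, 12.5 to 17.5 mm from the axis, and the gate.
- spare_box: the other switch box, to be left alone: same as feed_box, with the same lever and cover, but with two black binding posts (15 mm across, 25 mm high, at x -50, y -36 and +36 mm) in place of the round socket. Either box may stand on the left or the right.
- spare_lip (a point): middle of the front edge of the lip of the other box's cover (which may be slightly ajar and is to stay as it is).
- spare_lever (a joint): swing of the other box's lever in rad, as feed_lever; to stay off (0).
- dust_cap: loose black screw cap, 28 mm across and 14 mm high, standing on feed_box's top panel at its lip side, beside the round socket. Origin: centre of its underside.
- marker_a: loose white marker pen with a black cap, 137 mm long, 17 mm across, lying between the two boxes, along its own x. Origin: under its middle.
- screwdriver: loose screwdriver, 170 mm, black handle, lying between the two boxes at their far side. Origin: under its middle, lying along its own x.
- usb_stick: loose black USB stick, 56 x 18 x 9 mm, near the robot. Origin: centre of its underside.
- marker_b: loose grey marker pen with a blue cap, 137 mm long, on the right near the robot. Origin: under its middle.
- screw_tray: loose steel tray with small screws, 100 x 70 x 22 mm, at the far side in the middle. Origin: centre of its underside.
- ecu_lid: loose ribbed aluminium lid of the control unit, 170 x 140 x 13 mm, lying far left. Origin: centre of its underside.
- mug: white mug, 80 mm across, 95 mm high, on the left. Origin: centre of its underside.

How it is judged:
On the way, in this order (a step that is already met when the one before it is completed fails the run):
1. the cover of the box with the round socket is lifted at least 0.9 rad, with the lever still off (value of joint feed_hinge above 0.9 rad and value of joint feed_lever below 0.1 rad), for 0.2 s.
2. under the lifted cover the lever is swung over to on and its cap has dropped home (value of joint feed_lever above 0.8 rad and value of joint feed_cap below 0.002 m and value of joint feed_hinge above 0.7 rad), for 0.2 s.
3. the cover is fully shut again (value of joint feed_hinge below 0.05 rad), for 0.2 s.
At the end, for the whole second after the job is handed in: On the box with the round socket the lever is on (beyond 0.8 of 0.9 rad), its cap is home (within 2 mm) and the cover is shut (within 0.05 rad, about 4 mm at the lip); the other box's lever is still off and its cover's lip is within 12 mm of where it was (value of joint feed_hinge below 0.05 rad and value of joint feed_lever above 0.8 rad and value of joint feed_cap below 0.002 m and distance of spare_lip from where it was at the start of the episode below 0.012 m and value of joint spare_lever below 0.1 rad); the robot touches nothing.
It fails at once if the clear cover is squeezed or pressed with more than 80 N (contact force between anything else and feed_cover above 80 N).
It fails at once if the other switch box is operated (its cover moved more than 12 mm at the lip, or its lever swung) (distance of spare_lip from where it was at the start of the episode above 0.012 m or value of joint spare_lever above 0.3 rad).
It fails at once if a loose thing on the desk or on the box is moved more than 20 mm (distance of any of dust_cap, marker_a, screwdriver, usb_stick, marker_b, screw_tray, ecu_lid, mug from where it was at the start of the episode above 0.02 m).
It also fails if it takes over 72 s, if anything falls off the work surface, if the arm or the gripper's body presses on something with over 40 N, if the wrist force passes 120 N, or if a joint passes its speed limit or range.

## Robot

A 7-joint arm with a two-finger parallel gripper is mounted at the origin on the work surface. World frame = base frame: x ahead of the robot, y to its left, z up, the work surface at z = 0. Lengths are in m, angles in rad, forces in N, time in s.
With the tool pointing down it reaches from about 0.35 to 0.9 m from the base axis. Payload 7.2 kg.
Tool frame: the origin (TCP) lies between the finger pads; the fingertips stand robot.tip_reach ahead of it and the grasp point (between the pads) lies 3 mm ahead of it (robot.tip_reach is the distance from the TCP to the fingertips, in m); z points along the fingers, y is the direction in which the jaws open and shut (so a half turn about z gives the same grasp; the last joint's range is limited). The gripper opens to 88 mm and grips with 3 to 60 N. Pads are 20 mm wide; open, the fingers measure 115 mm over their backs; the gripper's body (75 mm by 178 mm) begins 61 mm behind the grasp point.
Start: joints at [-1.235, 0.411, -0.013, 1.596, 0.006, 1.134, -0.082], TCP at [0.246, 0.575, 0.245] pointing down, gripper open.
Joint ranges: [-2.95, 2.95], [-0.29, 1.99], [-1.47, 1.44], [0.14, 2.54], [-1.03, 4.17], [0.13, 1.85], [-2.86, 2.86]. Speed limits (rad/s): [2.39, 2.39, 3.01, 3.01, 3.14, 3.14, 3.14].

## Interface

Orientations are given as a unit quaternion [x, y, z, w].
In Python, from plant import robot, imaging, job_done, spotter gives the robot as it stands.
- The arm moves only by the tool servo_tool, never from a script. Its argument "plan" is one flat list of numbers, 7 for each row, row after row: the turn, a rotation vector about the tool's x, y, z in rad, then the shift along the tool's x, y, z in mm, then the gripper command: -1 is shut, 1 is fully open, values between are in proportion. In form: [wx, wy, wz, x, y, z, hand, wx, wy, wz, x, y, z, hand, ...]. A call has 1 to 20 rows; each row is the pose to reach, as a shift and turn from the pose commanded when the call began, along the tool's axes at that moment; what a row does not reach only later rows make up. A row lasts 1/12 s, in which the tool goes at most 41.7 mm and 7.16 degrees, less where a joint would pass 70% of its speed; a pose out of reach is approached as far as the arm can. A call with a gripper value outside its range is refused whole. The fingers move at their own pace and stop on an object; "force" is the grip in N (left out, the last holds). Time passes only in rows, so rows that repeat a pose let the fingers close. It gives the time, the measured TCP pose, the force and the opening at its end, in the units of the state.
- robot.state(): the state, without advancing time (a new reading comes with each control period).
- imaging.get_image(name): name is "side" or "top"; returns a dict with "frame" (400x640x3 uint8, blue, green, red), "fx", "fy", "cx", "cy" (pixels), "world_to_cam" (4x4, takes a point from world to camera coordinates). Camera axes: x right, y down, z forward; pixel columns grow to the right and rows downward; lengths in m; the calibration is good to about 2 mm. A picture is of the moment at which its call begins. There is no depth.
- job_done(): hands the job in, once; it reports no verdict.
Trained networks look in the newest picture that a camera, given by its name, has taken for a name from the list of things; names that differ only in an ending like _2 or _b are one class to them, and where a whole thing is asked for, a point or a joint stands for the part that bears it (a point fixed in the world has none). Each returns a list of dicts, best first, with "confidence" (0 to 1); they miss things now and then, are a little off and sometimes report something else, mostly with a low value. They report only what shows in the picture. A call takes as long as a camera call.
- spotter.outline_of(camera, target): "pixels" (400x640 bool, what is visible of it) and "bbox" ([centre column, centre row, width, height] in pixels, round what is visible of it).
The state is a dict: "t": time; "joints": joint angles; "qd": joint speeds; "joint_torque": joint torques, N m; "ee_pos": TCP position; "tool_rot": TCP orientation; "ft_force": force on the tool from outside, world axes, zero at the start; "wrist_torque": the same for the moment, N m; "finger_gap": finger opening in m.
Only numpy, scipy, OpenCV 4.12 (cv2) and the standard library are available. Lean on these libraries where they do the work, as an engineer would, in place of code of your own. Each camera call takes 0.05 s, during which the arm holds its last target.

## Working session

There is one attempt and no reset: what is moved stays moved. The work goes in short steps, Python scripts to look and compute and a tool call to move; the robot and the scene stay as the last step left them, time stands still between calls to the robot, and variables do not carry over. Pictures are saved under pics/ and viewed, and the job is handed in when it is done.

Besides the shell and the picture viewer there is one more tool, called after "Emit:" as name(argument=value, ...) on one line, values as JSON. servo_tool: Moves the arm, as the interface text tells. Its arguments: {"type":"object","properties":{"plan":{"type":"array"},"force":{"type":"number"}},"required":["plan"]}

```bash
mkdir -p pics; ls
cat > h.py <<'E'
import numpy as np, cv2
from plant import robot, imaging, job_done, spotter
from scipy.spatial.transform import Rotation as R
def save(n,cam,crop=None,scale=1):
    im=imaging.get_image(cam); f=im['frame'].copy()
    if crop: f=f[crop[1]:crop[3],crop[0]:crop[2]]
    if scale!=1: f=cv2.resize(f,None,fx=scale,fy=scale,interpolation=cv2.INTER_CUBIC)
    cv2.imwrite('pics/'+n+'.png',f); return im
def proj(im,p):
    p=np.atleast_2d(p); T=np.array(im['world_to_cam']); c=p@T[:3,:3].T+T[:3,3]
    return np.c_[im['fx']*c[:,0]/c[:,2]+im['cx'],im['fy']*c[:,1]/c[:,2]+im['cy']]
def ray(im,uv,z):
    T=np.array(im['world_to_cam']); d=np.array([(uv[0]-im['cx'])/im['fx'],(uv[1]-im['cy'])/im['fy'],1])
    o=-T[:3,:3].T@T[:3,3]; d=T[:3,:3].T@d
    return o+d*(z-o[2])/d[2]
E
python3 - <<'E'
from h import *
s=robot.state(); print(s, robot.tip_reach)
for c in ['side','top']:
    im=save(c+'0',c); print(c,im['fx'],im['cx'],im['cy'],np.round(im['world_to_cam'],4).tolist())
    for n in ['feed_box','feed_outlet','feed_cover','feed_lip','feed_cap_top','dust_cap','spare_box']:
        for d in spotter.outline_of(c,n)[:2]: print(n,round(d['confidence'],2),np.round(d['bbox'],1))
E
```

```text
pics
{'t': 0.0, 'joints': array([-1.23517469,  0.41187151, -0.01266965,  1.59705445,  0.0056049 ,
        1.13429337, -0.08224484]), 'qd': array([-0.00025644,  0.00146879,  0.00043937,  0.00013978,  0.00172424,
        0.00104065, -0.00013815]), 'joint_torque': array([-6.07259335e-04, -5.87957239e+01,  6.41382448e-01, -2.91075271e+01,
       -5.38099534e-02,  1.82893005e-02,  1.57001273e-04]), 'ee_pos': array([0.24545921, 0.57426549, 0.24382271]), 'tool_rot': array([ 2.00569513e-01,  9.79679150e-01, -7.90130132e-04, -9.31581961e-05]), 'ft_force': array([-0.86870064,  0.54020232,  0.49352459]), 'wrist_torque': array([-0.00494975, -0.00428947, -0.0026427 ]), 'finger_gap': 0.08790172506198025} 0.022
side 383.6961429960414 320.6285293296703 201.75523594976596 [[0.9732, -0.2297, -0.0044, -0.5476], [-0.158, -0.6549, -0.7391, 0.2228], [0.1669, 0.72, -0.6736, 0.9626], [0.0, 0.0, 0.0, 1.0]]
feed_box 0.81 [312.5 310.9  80.3  74.4]
feed_outlet 0.77 [312.8 310.2  79.1  67.8]
feed_cover 0.63 [317.6 291.7  41.5  30. ]
feed_lip 0.6 [313.8 295.6  37.   33.5]
dust_cap 0.73 [294.9 318.4  12.4  15.4]
dust_cap 0.53 [318.8 295.   43.5  36.4]
spare_box 0.72 [280.4 193.2  60.4  51.7]
spare_box 0.47 [316.4 293.7  40.2  35. ]
top 368.8018229257716 320.1168112899671 207.1831958484656 [[-0.013, -0.9999, -0.0068, 0.0898], [-0.9882, 0.0139, -0.1525, 0.5593], [0.1525, 0.0047, -0.9883, 1.1257], [0.0, 0.0, 0.0, 1.0]]
feed_box 0.59 [406.6 229.4  44.   50.1]
feed_outlet 0.65 [405.7 226.1  44.8  50.2]
feed_cover 0.8 [412.1 221.1  15.2  31.8]
feed_cover 0.2 [344.2 225.9  14.5  39.9]
feed_lip 0.78 [411.9 221.7  22.9  25.7]
spare_box 0.7 [278.5 234.6  50.8  54.1]
```

Run:
```python
from h import *
import shutil
a=cv2.imread('pics/top0.png');b=cv2.imread('pics/side0.png')
cv2.imwrite('pics/t0z.png',cv2.resize(a[170:290,230:450],(800,436),interpolation=cv2.INTER_CUBIC))
cv2.imwrite('pics/s0z.png',cv2.resize(b[260:360,255:385],(780,600),interpolation=cv2.INTER_CUBIC))
```

```text
(no output)
```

View pics/top0.png

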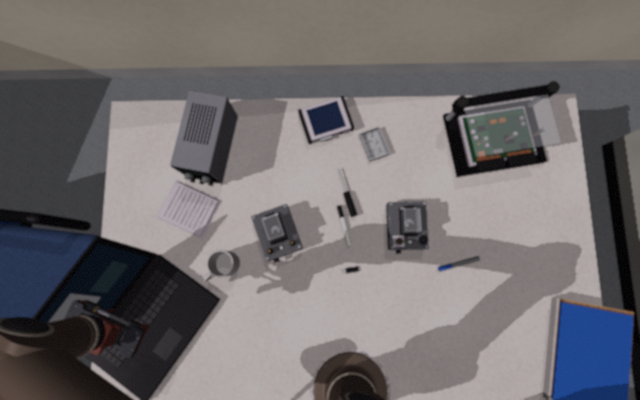

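View pics/side0.png

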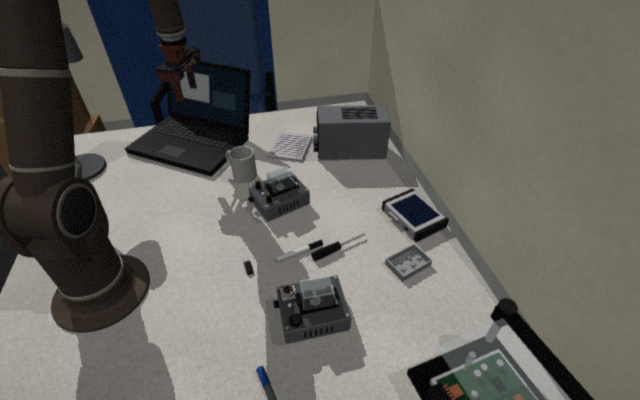

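View pics/t0z.png

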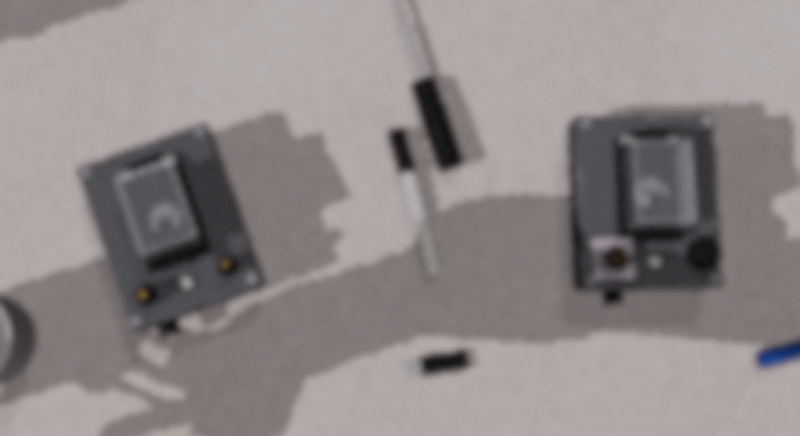

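View pics/s0z.png

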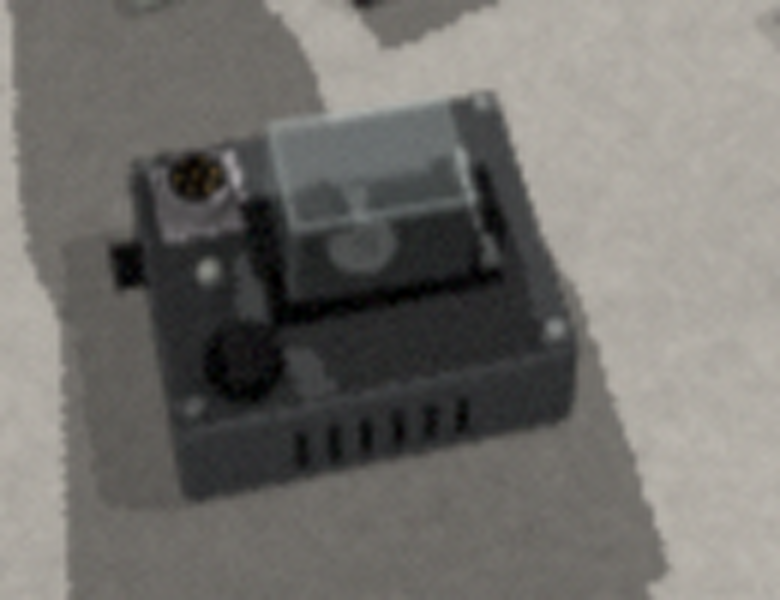

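The right-hand box (with the round socket, top picture around 407,227; side picture around 312,310) is feed_box. Its cover looks shut or nearly so. Next I fit its pose from the panel corners and the socket.

```bash
cat > fit.py <<'E'
from h import *
from scipy.optimize import least_squares
ti=imaging.get_image('top'); si=imaging.get_image('side')
P=lambda u,v:(230+u/3.636,170+v/3.636); S=lambda u,v:(255+u/6,260+v/6)
L=[(ti,(75,60,60),P(583,117)),(ti,(75,-60,60),P(716,117)),(ti,(-75,-60,60),P(721,287)),(ti,(-75,60,60),P(577,287)),(ti,(-50,34,75),P(614,258)),
(si,(-75,60,60),S(133,160)),(si,(75,60,60),S(496,94)),(si,(75,-60,60),S(576,346)),(si,(-75,-60,60),S(175,430)),(si,(-50,34,75),S(195,178))]
def W(p,q): 
    c,s=np.cos(p[2]),np.sin(p[2]); q=np.atleast_2d(q)/1000.
    return np.c_[p[0]+c*q[:,0]-s*q[:,1],p[1]+s*q[:,0]+c*q[:,1],q[:,2]]
def res(p): return np.concatenate([proj(i,W(p,q))[0]-uv for i,q,uv in L])
r=least_squares(res,[0.5,-0.15,0],loss='soft_l1'); p=r.x
if __name__=='__main__':
    print(p); print(np.round(res(p).reshape(-1,2),2))
    def cov(th):
        pts=[(-76,-24,-8),(-76,24,-8),(-76,24,40),(-76,-24,40),(-8,-24,-8),(-8,24,-8),(-8,24,40),(-8,-24,40),(-88,17,4),(-88,-17,4)]
        q=np.array(pts,float); c,s=np.cos(th),np.sin(th)
        x=q[:,0]*c+q[:,2]*s; z=-q[:,0]*s+q[:,2]*c
        return np.c_[x+50,q[:,1],z+70]
    lev=[(6,0,64),(6-38*np.sin(.45),0,64+38*np.cos(.45))]
    for im,n,cr,sc in [(ti,'top0',(370,180,450,260),7),(si,'side0',(255,260,385,360),6)]:
        f=cv2.imread(f'pics/{n}.png')[cr[1]:cr[3],cr[0]:cr[2]]; f=cv2.resize(f,None,fx=sc,fy=sc,interpolation=cv2.INTER_CUBIC)
        def dr(q,E,col):
            u=((proj(im,W(p,q))-cr[:2]+0.5)*sc-0.5).astype(int)
            for a,b in E: cv2.line(f,tuple(map(int,u[a])),tuple(map(int,u[b])),col,1)
        dr([(75,60,60),(75,-60,60),(-75,-60,60),(-75,60,60)],[(0,1),(1,2),(2,3),(3,0)],(0,255,255))
        E=[(0,1),(1,2),(2,3),(3,0),(4,7),(7,6),(6,5),(3,7),(2,6),(0,4),(1,5),(8,9)]
        dr(cov(0),E,(0,255,0)); dr(cov(.12),E,(255,100,255)); dr(lev,[(0,1)],(0,0,255))
        cv2.imwrite(f'pics/fit_{n}.png',f)
E
python3 fit.py
```

```text
[ 0.49829258 -0.19149285 -0.01959136]
[[-1.51 -1.17]
 [ 0.36 -0.97]
 [ 0.83  0.55]
 [ 1.2   0.3 ]
 [ 0.31 -0.14]
 [-1.3  -1.04]
 [ 0.32 -1.18]
 [ 0.4   0.63]
 [-1.14  0.19]
 [ 0.18 -0.59]]
```

View pics/fit_top0.png

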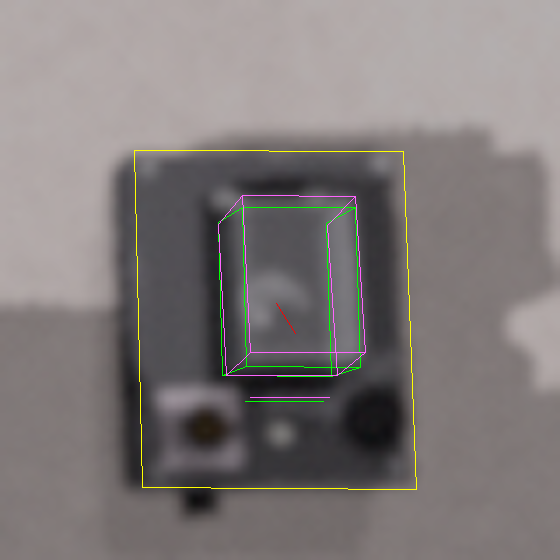

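View pics/fit_side0.png

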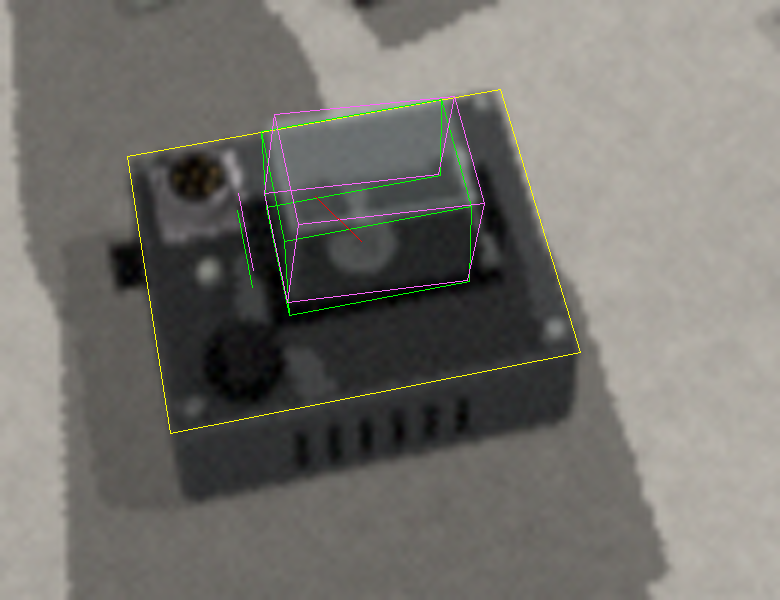

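```bash
cat > mv.py <<'E'
from h import *
BP=np.array([0.4983,-0.1915,-0.0196])
def setbp(x,y,w): BP[:]=[x,y,w]
def tr(a):  # a>0: fingers lean towards hinge (+x), body towards robot
    c,s=np.cos(a),np.sin(a)
    return R.from_euler('z',BP[2])*R.from_matrix(np.array([[c,0,s],[0,-1,0],[s,0,-c]]))
def bw(q):
    q=np.asarray(q,float)/1000; return R.from_euler('z',BP[2]).apply(q)+[BP[0],BP[1],0]
def wb(x): return R.from_euler('z',-BP[2]).apply(np.asarray(x)-[BP[0],BP[1],0])*1000
def rows(T,s=None):
    """T: list of (TCP box mm, tilt)"""
    s=s or robot.state(); R0=R.from_quat(s['tool_rot']); out=[]
    for q,a in T:
        d=R0.inv().apply(bw(q)-s['ee_pos'])*1000; w=(R0.inv()*tr(a)).as_rotvec()
        out.append((*np.round(w,3),*np.round(d,1))); print(*out[-1],sep=', ')
def where():
    s=robot.state(); r=(tr(0).inv()*R.from_quat(s['tool_rot'])).as_rotvec()
    print('t',round(s['t'],2),'box TCP',np.round(wb(s['ee_pos']),1),'rot rel',np.round(r,3),'F',np.round(s['ft_force'],1),'gap',round(s['finger_gap']*1000,1)); return s
E
python3 - <<'E'
from mv import *
where(); rows([((-10,0,200),0)])
E
```

```text
t 0.9 box TCP [-267.7  761.1  244.7] rot rel [-0.     0.    -2.757] F [ 0.1 -0.2  0.6] gap 88.2
0.0, -0.0, 2.757, -524.2, -609.1, 44.6
```

Emit:
servo_tool(plan=[0, 0, 2.757, -524, -609, 0, 1, 0, 0, 2.757, -524, -609, 0, 1, 0, 0, 2.757, -524, -609, 0, 1, 0, 0, 2.757, -524, -609, 0, 1, 0, 0, 2.757, -524, -609, 0, 1, 0, 0, 2.757, -524, -609, 0, 1, 0, 0, 2.757, -524, -609, 0, 1, 0, 0, 2.757, -524, -609, 0, 1, 0, 0, 2.757, -524, -609, 0, 1, 0, 0, 2.757, -524, -609, 0, 1, 0, 0, 2.757, -524, -609, 0, 1, 0, 0, 2.757, -524, -609, 0, 1, 0, 0, 2.757, -524, -609, 0, 1, 0, 0, 2.757, -524, -609, 0, 1, 0, 0, 2.757, -524, -609, 0, 1, 0, 0, 2.757, -524, -609, 0, 1, 0, 0, 2.757, -524, -609, 0, 1, 0, 0, 2.757, -524, -609, 0, 1, 0, 0, 2.757, -524, -609, 0, 1, 0, 0, 2.757, -524, -609, 0, 1], force=12)

```text
t: 2.57
ee_pos: [0.4888, -0.1975, 0.2454]
tool_rot: [0.994, 0.113, 0.001, 0.002]
ft_force: [0.2, 0.5, 0.2]
finger_gap: 0.0877
```

Run:
```python
from mv import *
s=where(); print(np.round(s['joints'],2)); rows([((-10,0,200),0),((-10,0,170),0.3)],s)
```

```text
t 2.57 box TCP [ -9.4  -6.1 245.4] rot rel [-0.004  0.002 -0.246] F [0.2 0.5 0.2] gap 87.7
[-0.37  0.3   0.83  1.87 -0.25  1.07 -0.79]
0.004, -0.002, 0.246, 0.9, -6.3, 45.4
-0.033, 0.297, 0.245, 0.8, -6.4, 75.4
```

Emit:
servo_tool(plan=[0, 0.1, 0.246, 1, -6, 30, 1, -0.01, 0.2, 0.246, 1, -6, 55, 1, -0.033, 0.297, 0.245, 1, -6, 75, 1, -0.033, 0.297, 0.245, 1, -6, 75, 1, -0.033, 0.297, 0.245, 1, -6, 75, 1, -0.033, 0.297, 0.245, 1, -6, 75, 1])

```text
t: 3.07
ee_pos: [0.4878, -0.1851, 0.1702]
tool_rot: [0.989, -0.004, 0.148, -0.002]
ft_force: [1.1, -0.4, 0.4]
finger_gap: 0.0877
```

Run:
```python
from mv import *
s=where(); print(np.round(s['joints'],2))
save('s1','side',(230,200,390,350),5); save('t1','top',(350,150,470,270),5)
a=cv2.imread('pics/s1.png');cv2.imwrite('pics/s1.png',cv2.resize(a,(640,600)))
```

```text
t 3.07 box TCP [-10.6   6.2 170.2] rot rel [ 0.006  0.298 -0.011] F [ 1.1 -0.4  0.4] gap 87.7
[-0.32  0.23  0.77  2.18 -0.53  0.58 -0.76]
```

View pics/s1.png

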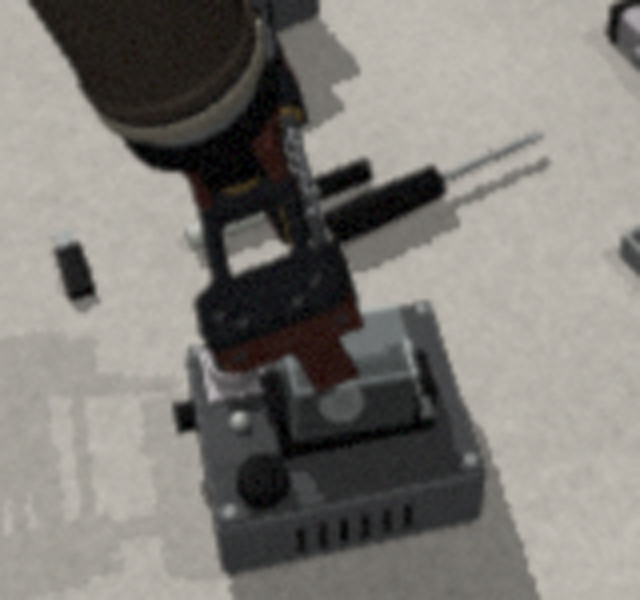

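View pics/t1.png

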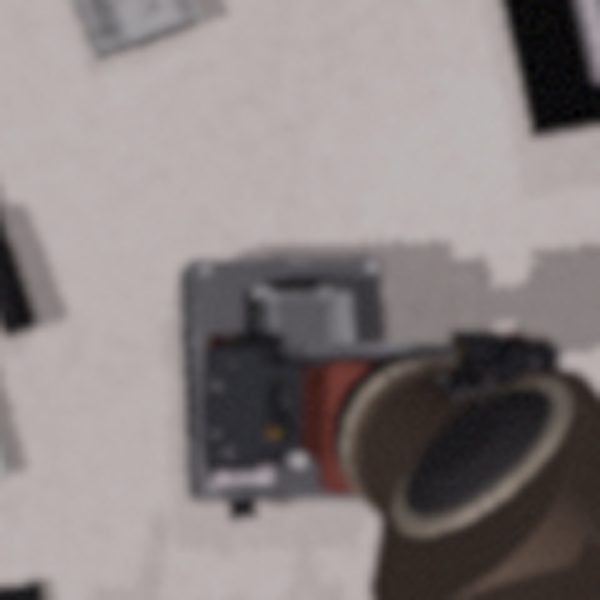

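Emit:
servo_tool(plan=[0, 0, 0, 0, 0, 0, 1, 0, 0, 0, 0, 0, 0, 1])

```text
t: 3.33
ee_pos: [0.4889, -0.1851, 0.1702]
tool_rot: [0.989, -0.004, 0.149, -0.001]
ft_force: [0.0, 0.3, -0.8]
finger_gap: 0.0876
```

Run:
```python
from mv import *
s=where(); rows([((-13,0,105),0.3)],s)
```

```text
t 3.33 box TCP [ -9.5   6.2 170.2] rot rel [ 0.005  0.299 -0.012] F [ 0.   0.3 -0.8] gap 87.6
-0.007, 0.001, 0.011, -22.6, 6.4, 61.3
```

Emit:
servo_tool(plan=[-0.007, 0, 0.011, -8, 6.4, 20, 1, -0.007, 0, 0.011, -15, 6.4, 40, 1, -0.007, 0, 0.011, -20, 6.4, 54, 1, -0.007, 0, 0.011, -22.6, 6.4, 61.3, 1, -0.007, 0, 0.011, -22.6, 6.4, 61.3, 1, -0.007, 0, 0.011, -22.6, 6.4, 61.3, 1, -0.007, 0, 0.011, -22.6, 6.4, 61.3, 1])

```text
t: 3.92
ee_pos: [0.4847, -0.1915, 0.105]
tool_rot: [0.989, -0.01, 0.149, 0.002]
ft_force: [0.3, 0.4, -0.3]
finger_gap: 0.088
```

Run:
```python
from mv import *
s=where()
save('s2','side',(250,220,390,340),5); save('t2','top',(350,170,450,270),6)
```

```text
t 3.92 box TCP [-13.6  -0.3 105. ] rot rel [-0.     0.299  0.001] F [ 0.3  0.4 -0.3] gap 88.0
```

View pics/s2.png

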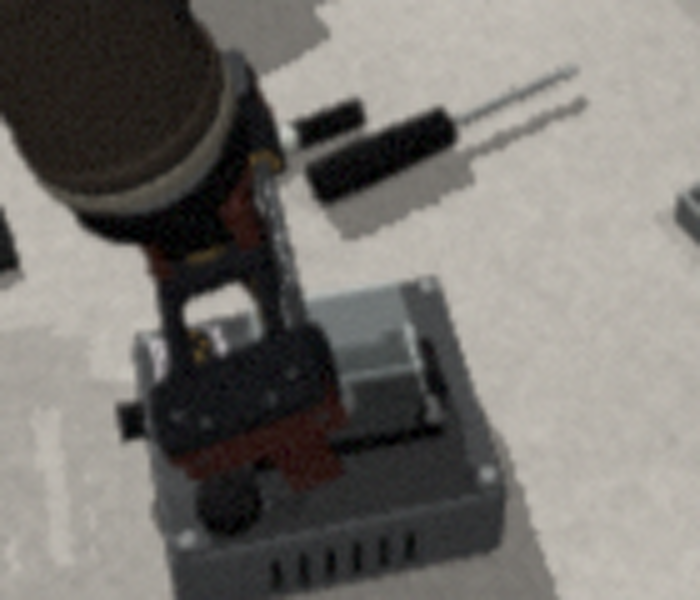

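View pics/t2.png

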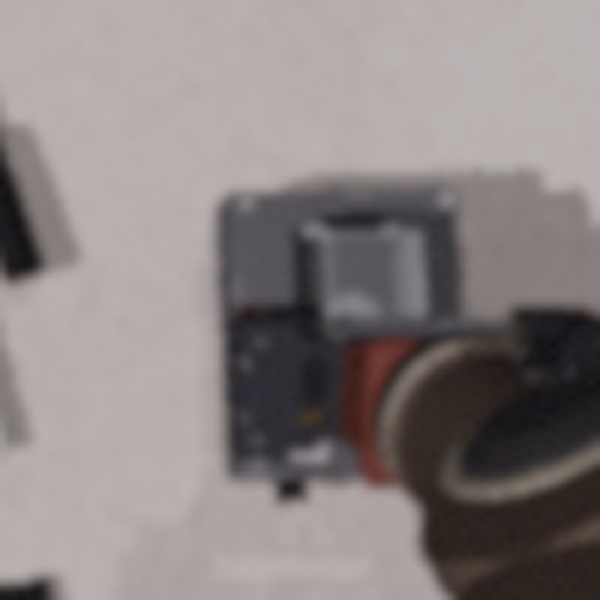

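Emit:
servo_tool(plan=[0, 0, 0, 0, 0, 0, -0.2, 0, 0, 0, 0, 0, 0, -0.2, 0, 0, 0, 0, 0, 0, -0.2, 0, 0, 0, 0, 0, 0, -0.2, 0, 0, 0, 0, 0, 0, -0.2, 0, 0, 0, 0, 0, 0, -0.2], force=12)

```text
t: 4.52
ee_pos: [0.4841, -0.1912, 0.1044]
tool_rot: [0.989, -0.01, 0.148, 0.001]
ft_force: [0.4, 0.1, -0.4]
finger_gap: 0.0513
```

Run:
```python
from mv import *
s=where()
def gp(th,q=(-60,25)):
    c,n=np.cos(th),np.sin(th); return np.array([q[0]*c+q[1]*n+50,-q[0]*n+q[1]*c+70])
# cover-local point coinciding with the TCP-ahead contact (10 mm) at present, assume th0
b=wb(s['ee_pos']); a0=.3
th0=.06
k=np.array([b[0]+10*np.sin(a0)-50, b[2]-10*np.cos(a0)-70])
c,n=np.cos(th0),np.sin(th0); q=(k[0]*c-k[1]*n, k[0]*n+k[1]*c); print(q)
T=[]
for th in np.r_[np.linspace(.15,1.7,16)]:
    a=a0-0.35*(th-th0)/1.64*1.0
    g=gp(th,q); T.append(((g[0]-10*np.sin(a),b[1],g[1]+10*np.cos(a)),a))
rows(T,s)
```

```text
t 4.52 box TCP [-14.2   0.  104.4] rot rel [0.    0.298 0.001] F [ 0.4  0.1 -0.4] gap 51.3
(np.float64(-62.63529878426093), np.float64(21.149224275435156))
0.0, -0.017, -0.001, 4.2, -0.0, -4.4
0.0, -0.039, -0.001, 9.4, -0.0, -9.1
0.0, -0.061, -0.001, 15.1, -0.0, -13.1
0.0, -0.083, -0.001, 21.2, -0.0, -16.6
0.0, -0.106, -0.001, 27.6, -0.0, -19.5
0.0, -0.128, -0.001, 34.2, -0.0, -21.7
0.0, -0.15, -0.001, 41.1, -0.1, -23.2
-0.0, -0.172, -0.001, 48.1, -0.1, -24.0
-0.0, -0.194, -0.001, 55.2, -0.1, -24.1
-0.0, -0.216, -0.001, 62.2, -0.1, -23.5
-0.0, -0.238, -0.001, 69.1, -0.1, -22.2
-0.0, -0.26, -0.001, 75.9, -0.1, -20.2
-0.0, -0.282, -0.001, 82.4, -0.1, -17.6
-0.0, -0.304, -0.001, 88.6, -0.1, -14.3
-0.0, -0.326, -0.001, 94.5, -0.1, -10.4
-0.0, -0.348, -0.001, 99.9, -0.1, -5.9
```

Emit:
servo_tool(plan=[0, 0, 0, 0, 0, 0, -0.2, 0, 0, 0, 0, 0, 0, -0.2, 0, 0, 0, 0, 0, 0, -0.2], force=12)

```text
t: 4.77
ee_pos: [0.4839, -0.1899, 0.1042]
tool_rot: [0.989, -0.01, 0.148, 0.0]
ft_force: [0.6, 5.1, 1.7]
finger_gap: 0.0484
```

Emit:
servo_tool(plan=[0, -0.017, 0, 4.2, 0, -4.4, -0.2, 0, -0.039, 0, 9.4, 0, -9.1, -0.2, 0, -0.061, 0, 15.1, 0, -13.1, -0.2, 0, -0.083, 0, 21.2, 0, -16.6, -0.2, 0, -0.106, 0, 27.6, 0, -19.5, -0.2, 0, -0.128, 0, 34.2, 0, -21.7, -0.2, 0, -0.15, 0, 41.1, 0, -23.2, -0.2, 0, -0.15, 0, 41.1, 0, -23.2, -0.2, 0, -0.15, 0, 41.1, 0, -23.2, -0.2])

```text
t: 5.52
ee_pos: [0.5168, -0.19, 0.1383]
tool_rot: [0.997, -0.009, 0.073, -0.001]
ft_force: [0.6, 8.2, 3.0]
finger_gap: 0.0476
```

Run:
```python
from mv import *
s=where()
save('s3','side',(250,220,390,340),5)
```

```text
t 5.52 box TCP [ 18.5   1.9 138.3] rot rel [ 0.002  0.147 -0.001] F [0.6 8.2 3. ] gap 47.6
```

View pics/s3.png

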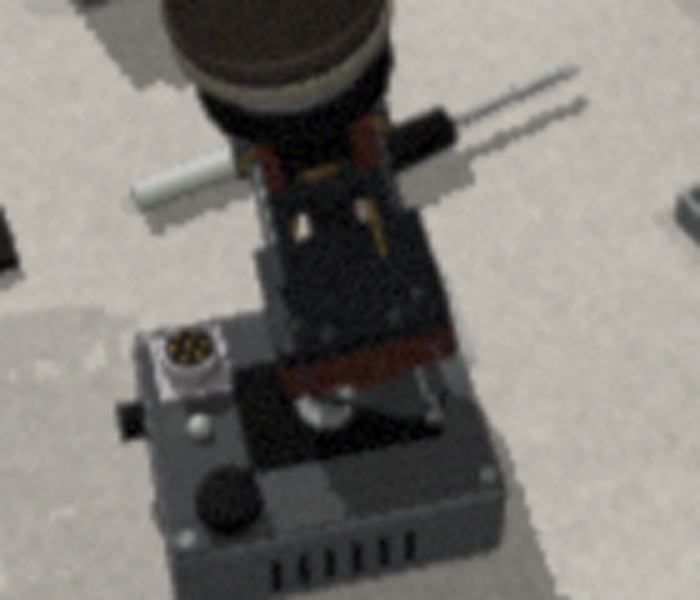

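The cover has come up with the gripper (lever visible at 325,410) to about 0.7 rad. I'll continue the arc, easing the 8 N side load by 2.5 mm.

Run:
```python
from mv import *
s=where()
def gp(th,q):
    c,n=np.cos(th),np.sin(th); return np.array([q[0]*c+q[1]*n+50,-q[0]*n+q[1]*c+70])
b=wb(s['ee_pos']); a0=.147
k=np.array([b[0]+10*np.sin(a0)-50, b[2]-10*np.cos(a0)-70])
q0=np.array((-62.6,21.15)); ang=lambda v:np.arctan2(v[1],-v[0])
th0=ang(k)-ang(q0); print('th',th0,np.hypot(*k),np.hypot(*q0))
T=[]
for th in np.linspace(th0+.1,1.72,10):
    a=a0-0.25*(th-th0)/(1.72-th0)
    g=gp(th,q0); T.append(((g[0]-10*np.sin(a),b[1]+2,g[1]+10*np.cos(a)),a))
rows(T,s)
```

```text
t 5.57 box TCP [ 18.4   1.9 138.2] rot rel [ 0.003  0.147 -0.001] F [0.2 6.5 1.5] gap 47.8
th 0.7685234309979165 65.66208533139894 66.07633842760963
-0.003, -0.026, 0.001, 6.5, -2.0, -2.2
-0.003, -0.051, 0.001, 12.9, -2.0, -3.3
-0.003, -0.076, 0.001, 19.3, -2.0, -3.9
-0.003, -0.101, 0.001, 25.8, -2.0, -3.8
-0.003, -0.126, 0.001, 32.3, -2.0, -3.1
-0.003, -0.151, 0.001, 38.7, -2.0, -1.9
-0.003, -0.176, 0.001, 44.9, -2.0, -0.0
-0.003, -0.2, 0.001, 50.9, -2.0, 2.4
-0.003, -0.225, 0.001, 56.7, -2.0, 5.3
-0.002, -0.25, 0.001, 62.2, -1.9, 8.8
```

Emit:
servo_tool(plan=[0, -0.026, 0, 6.5, -2.5, -2.2, -0.2, 0, -0.051, 0, 12.9, -2.5, -3.3, -0.2, 0, -0.076, 0, 19.3, -2.5, -3.9, -0.2, 0, -0.1, 0, 25.8, -2.5, -3.8, -0.2, 0, -0.126, 0, 32.3, -2.5, -3.1, -0.2, 0, -0.15, 0, 38.7, -2.5, -1.9, -0.2, 0, -0.176, 0, 44.9, -2.5, 0, -0.2, 0, -0.2, 0, 50.9, -2.5, 2.4, -0.2, 0, -0.225, 0, 56.7, -2.5, 5.3, -0.2, 0, -0.25, 0, 62.2, -2.5, 8.8, -0.2, 0, -0.25, 0, 62.2, -2.5, 8.8, -0.2, 0, -0.25, 0, 62.2, -2.5, 8.8, -0.2])

```text
t: 6.57
ee_pos: [0.5801, -0.19, 0.1386]
tool_rot: [0.999, -0.01, -0.05, -0.001]
ft_force: [2.8, 4.3, -2.8]
finger_gap: 0.0478
```

Run:
```python
from mv import *
s=where()
save('s4','side',(250,200,390,320),5)
```

```text
t 6.57 box TCP [ 81.8   3.1 138.6] rot rel [ 0.001 -0.101  0.001] F [ 2.8  4.3 -2.8] gap 47.8
```

View pics/s4.png

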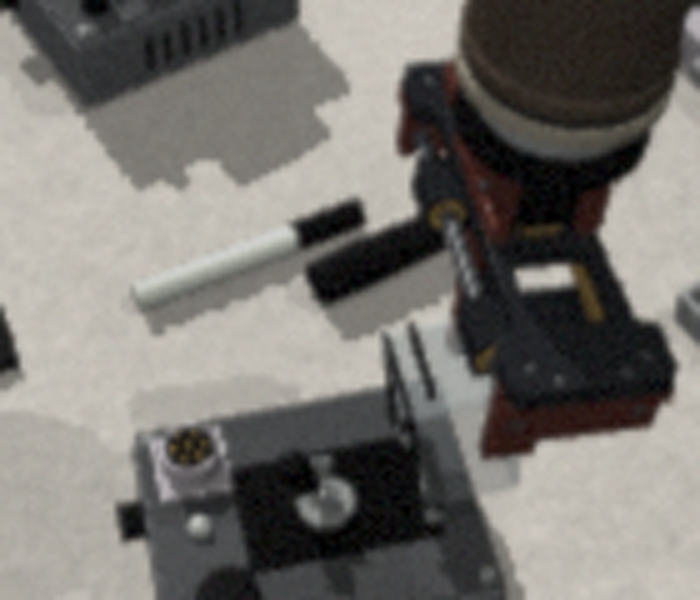

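Emit:
servo_tool(plan=[0, 0, 0, 0, 0, 0, 1, 0, 0, 0, 0, 0, 0, 1, 0, 0, 0, 0, 0, 0, 1, 0, 0, 0, 0, 0, 0, 1, 0, 0, 0, 0, 0, -20, 1, 0, 0, 0, 0, 0, -50, 1, 0, 0, 0, 0, 0, -80, 1, 0, 0.1, 0, -20, 0, -110, 1, 0, 0.2, 0, -50, 0, -110, 1, 0, 0.3, 0, -85, 0, -110, 1, 0, 0.4, 0, -120, 0, -110, 1, 0, 0.5, 0, -160, 0, -110, 1, 0, 0.5, 0, -160, 0, -110, 1])

```text
t: 7.7
ee_pos: [0.43, -0.1879, 0.2646]
tool_rot: [0.98, -0.011, 0.2, 0.001]
ft_force: [-0.6, -0.9, -0.3]
finger_gap: 0.0878
```

Run:
```python
from mv import *
s=where()
save('s5','side',(265,225,385,335),6); save('t5','top',(360,170,460,270),6)
cv2.imwrite('pics/s5.png',cv2.resize(cv2.imread('pics/s5.png'),(654,600)))
for c in ['side','top']:
    for n in ['feed_cap_top','feed_lever','feed_cover']:
        for d in spotter.outline_of(c,n)[:2]: print(c,n,round(d['confidence'],2),np.round(d['bbox'],1))
```

```text
t 7.7 box TCP [-68.3   2.2 264.6] rot rel [0.001 0.403 0.002] F [-0.6 -0.9 -0.3] gap 87.8
side feed_cap_top 0.58 [341.1 281.6  29.7  41.3]
side feed_cap_top 0.46 [310.6 295.3   7.7  12.2]
side feed_cover 0.7 [340.  283.1  28.7  40.7]
side feed_cover 0.17 [315.5 299.6  77.4  79.3]
top feed_cover 0.88 [414.2 200.4  18.5  21.6]
```

View pics/s5.png

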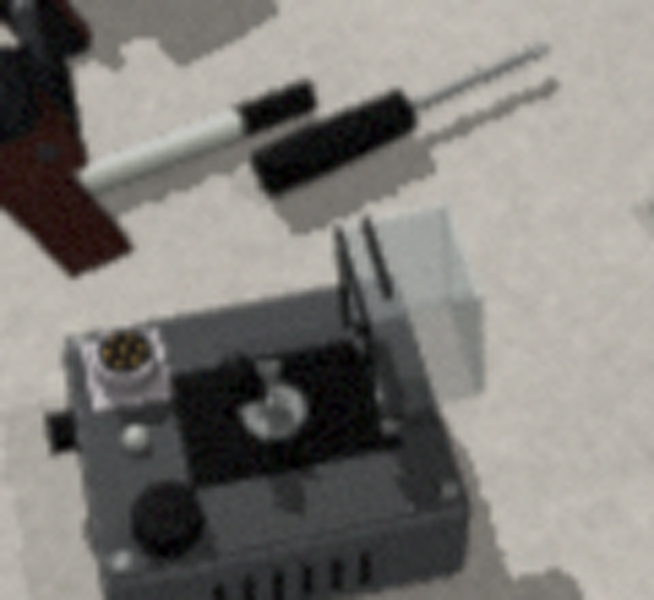

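View pics/t5.png

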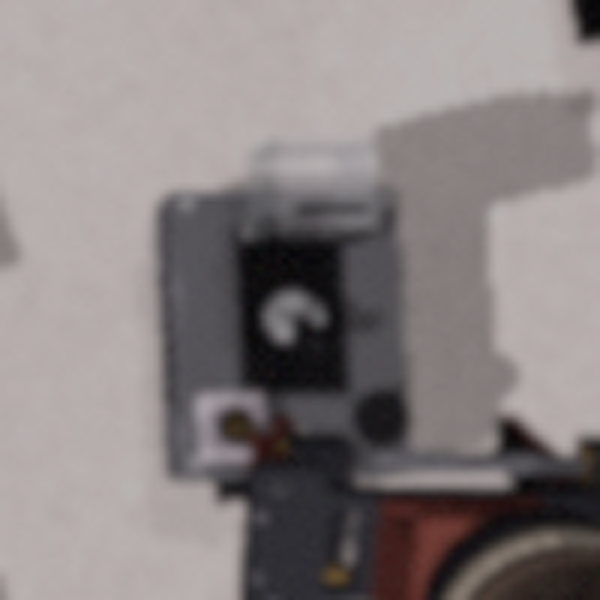

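```bash
cat > ov.py <<'E'
from mv import *
import sys
def overlay(name,cam,cr,sc,lev=0,pull=0,dy=0,dx=0,th=None):
    im=imaging.get_image(cam); f=im['frame'][cr[1]:cr[3],cr[0]:cr[2]]
    f=cv2.resize(f,None,fx=sc,fy=sc,interpolation=cv2.INTER_CUBIC); g=cv2.convertScaleAbs(f,alpha=1.8,beta=10)
    def uv(q): return (proj(im,bw(np.atleast_2d(q)+[dx,dy,0]))-cr[:2]+.5)*sc-.5
    def dr(q,E,col):
        u=uv(q).astype(int)
        for a,b in E: cv2.line(g,tuple(map(int,u[a])),tuple(map(int,u[b])),col,1)
    dr([(75,60,60),(75,-60,60),(-75,-60,60),(-75,60,60)],[(0,1),(1,2),(2,3),(3,0)],(0,255,255))
    t=lev-.45; c,s=np.cos(t),np.sin(t)
    q=[]
    for r in (16+pull,38+pull):
        for x in(-5,5):
            for y in (-6,6): q.append((6+x*c+r*s,y,64-x*s+r*c))
    dr(q,[(0,1),(2,3),(0,2),(1,3),(4,5),(6,7),(4,6),(5,7),(0,4),(1,5),(2,6),(3,7)],(0,0,255))
    n=24; A=np.linspace(0,2*np.pi,n+1)
    dr([(-50+14*np.cos(x),34+14*np.sin(x),75) for x in A],[(i,i+1) for i in range(n)],(0,255,0))
    if th is not None:
        pts=np.array([(-76,-24,-8),(-76,24,-8),(-76,24,40),(-76,-24,40),(-8,-24,-8),(-8,24,-8),(-8,24,40),(-8,-24,40),(-88,17,4),(-88,-17,4)],float)
        c,s=np.cos(th),np.sin(th); pts=np.c_[pts[:,0]*c+pts[:,2]*s+50,pts[:,1],-pts[:,0]*s+pts[:,2]*c+70]
        dr(pts,[(0,1),(1,2),(2,3),(3,0),(4,7),(7,6),(6,5),(3,7),(2,6),(0,4),(1,5),(8,9)],(255,100,255))
    cv2.imwrite(f'pics/{name}.png',g)
E
python3 - <<'E'
from ov import *
overlay('ov1s','side',(265,235,365,335),6,th=1.7,dy=3); overlay('ov1t','top',(370,180,450,260),7,th=1.7,dy=3)
E
```

```text
(no output)
```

View pics/ov1s.png

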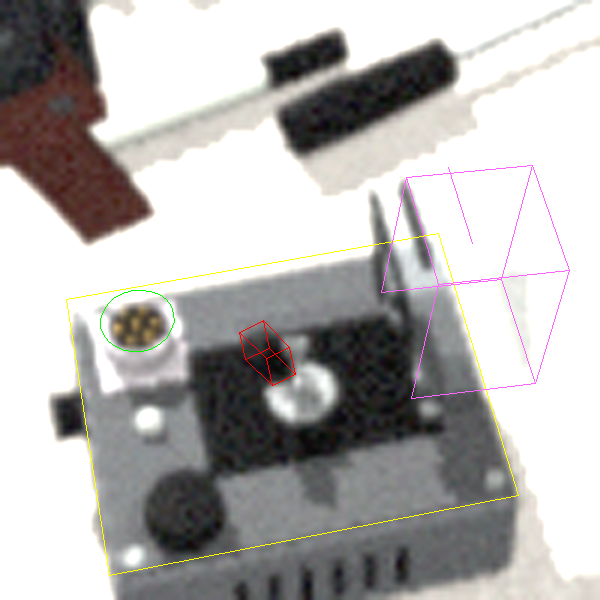

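View pics/ov1t.png

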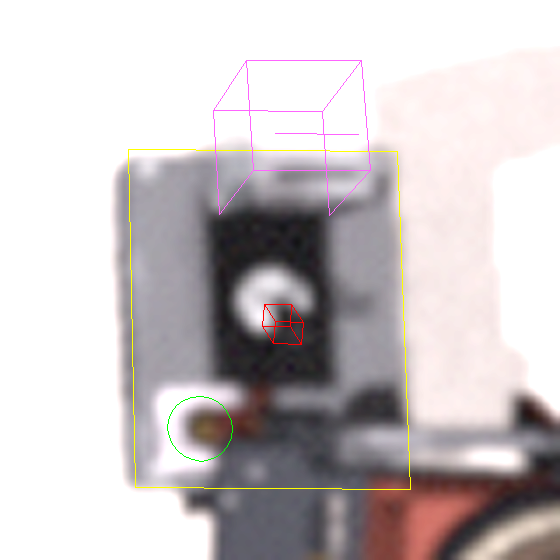

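Run:
```python
from ov import *
im=imaging.get_image('side'); f=im['frame'][270:320,285:345]
g=(255*(np.clip(f/140.,0,1))**.6).astype(np.uint8); cv2.imwrite('pics/z6.png',cv2.resize(g,None,fx=12,fy=12,interpolation=cv2.INTER_CUBIC))
im=imaging.get_image('top'); f=im['frame'][195:250,380:440]
g=(255*(np.clip(f/140.,0,1))**.6).astype(np.uint8); cv2.imwrite('pics/z7.png',cv2.resize(g,None,fx=10,fy=10,interpolation=cv2.INTER_CUBIC))
overlay('ov2s','side',(265,235,365,335),6,th=1.4,dy=1)
```

```text
(no output)
```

View pics/z6.png

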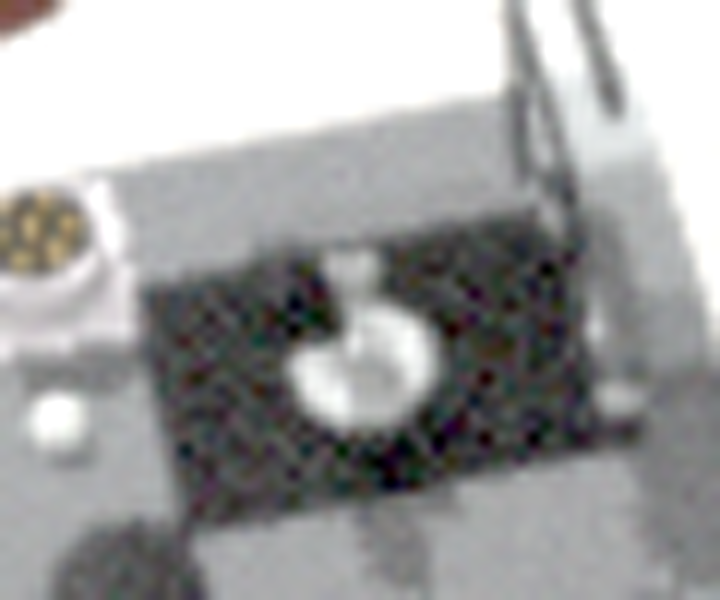

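View pics/z7.png

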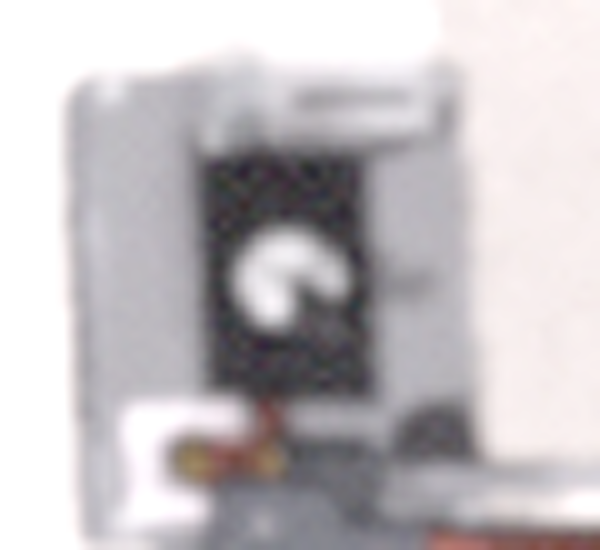

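View pics/ov2s.png

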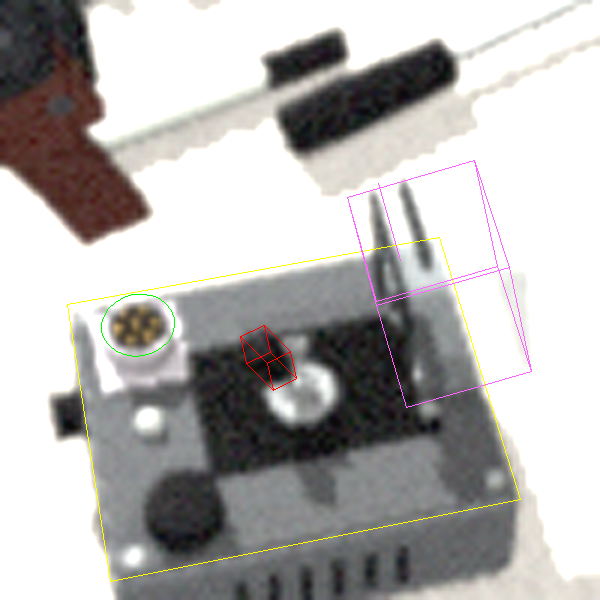

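Run:
```python
from ov import *
for c in ['side','top']:
    im=imaging.get_image(c)
    print(c,proj(im,bw([(6,0,61),(6,3,61),(-50,34,75),(6-27*np.sin(.45),0,64+27*np.cos(.45)),(50,0,70)])).round(1).tolist())
s=where(); rows([((10,2,200),.1),((20,2,174),.0)],s)
```

```text
side [[314.8, 300.6], [314.6, 299.5], [287.7, 289.1], [309.4, 294.6], [333.8, 294.8]]
top [[408.8, 223.0], [407.8, 223.0], [399.2, 240.8], [411.0, 225.9], [409.0, 208.5]]
t 8.45 box TCP [-66.8   2.4 264.4] rot rel [-0.001  0.397  0.001] F [ 0.9 -0.2  0.1] gap 87.7
0.001, -0.297, -0.001, 46.0, 0.2, 89.1
0.001, -0.397, -0.001, 45.1, 0.2, 116.9
```

Emit:
servo_tool(plan=[0, -0.1, 0, 16, 0, 30, -1, 0, -0.2, 0, 32, 0, 60, -1, 0, -0.297, 0, 46, 0, 89, -1, 0, -0.35, 0, 46, 0, 105, -1, 0, -0.397, 0, 45, 0, 117, -1, 0, -0.397, 0, 45, 0, 117, -1, 0, -0.397, 0, 45, 0, 117, -1, 0, -0.397, 0, 45, 0, 117, -1, 0, -0.397, 0, 45, 0, 117, -1, 0, -0.397, 0, 45, 0, 117, -1, 0, -0.397, 0, 45, 0, 117, -1], force=12)

```text
t: 9.37
ee_pos: [0.5184, -0.1895, 0.1774]
tool_rot: [1.0, -0.011, 0.004, -0.002]
ft_force: [0.3, 0.2, 0.2]
finger_gap: 0.0177
```

Run:
```python
from ov import *
s=where()
im=imaging.get_image('side'); Rt=R.from_quat(s['tool_rot'])
pts=[s['ee_pos']+Rt.apply([x,0,.022]) for x in (-.01,.01)]+[s['ee_pos'],s['ee_pos']+Rt.apply([0,0,.022])]
cr=(280,215,380,315); f=im['frame'][cr[1]:cr[3],cr[0]:cr[2]]; f=cv2.resize(f,None,fx=6,fy=6,interpolation=cv2.INTER_CUBIC)
f=cv2.convertScaleAbs(f,alpha=1.5)
for u in (proj(im,np.array(pts))-cr[:2]+.5)*6-.5: cv2.circle(f,tuple(map(int,u)),3,(0,255,0),-1)
cv2.imwrite('pics/s8.png',f)
```

```text
t 9.37 box TCP [ 20.1   2.4 177.4] rot rel [0.003 0.008 0.002] F [0.3 0.2 0.2] gap 17.7
```

View pics/s8.png

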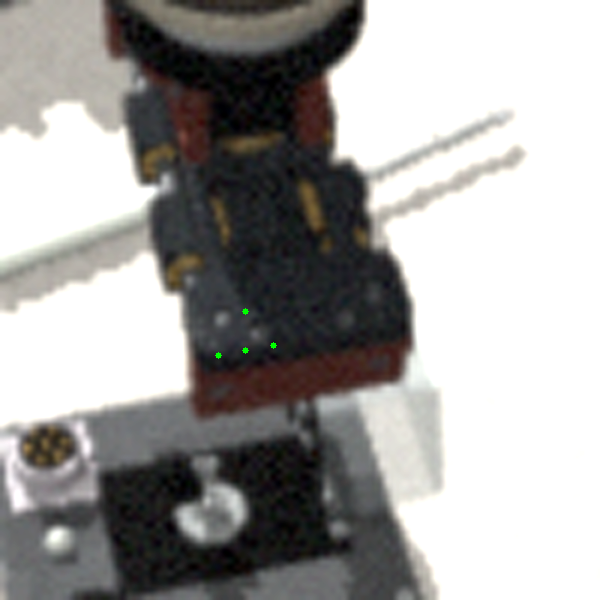

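Run:
```python
from ov import *
im=imaging.get_image('side')
for x0 in (-68.3,-66.8):
  Rt=tr(.4); c=bw((x0,2.3,264.5))
  for y in (.044,.0575): print(x0,y,[proj(im,c+Rt.apply([x,y,.022])).round(1).tolist() for x in (-.01,.01)])
rows([((58,2.4,177),0)])
```

```text
-68.3 0.044 [[[278.0, 272.1]], [[287.7, 267.8]]]
-68.3 0.0575 [[[279.0, 278.0]], [[288.8, 273.6]]]
-66.8 0.044 [[[278.8, 272.0]], [[288.5, 267.6]]]
-66.8 0.0575 [[[279.8, 277.9]], [[289.6, 273.5]]]
-0.003, -0.006, -0.002, 37.8, 0.3, -0.1
```

Emit:
servo_tool(plan=[0, -0.006, 0, 8, 0, 4, -1, 0, -0.006, 0, 15, 0, 4, -1, 0, -0.006, 0, 21, 0, 4, -1, 0, -0.006, 0, 27, 0, 4, -1, 0, -0.006, 0, 33, 0, 4, -1, 0, -0.006, 0, 38, 0, 4, -1, 0, -0.006, 0, 38, 0, 4, -1])

```text
t: 10.05
ee_pos: [0.5574, -0.1903, 0.1702]
tool_rot: [1.0, -0.01, -0.002, 0.0]
ft_force: [0.1, 1.0, -0.7]
finger_gap: 0.0005
```

Run:
```python
from ov import *
s=where()
overlay('ov9','side',(280,215,380,315),6,th=1.75,dy=2)
```

```text
t 10.05 box TCP [ 59.    2.3 170.2] rot rel [-0.    -0.005  0.001] F [ 0.1  1.  -0.7] gap 0.5
```

View pics/ov9.png

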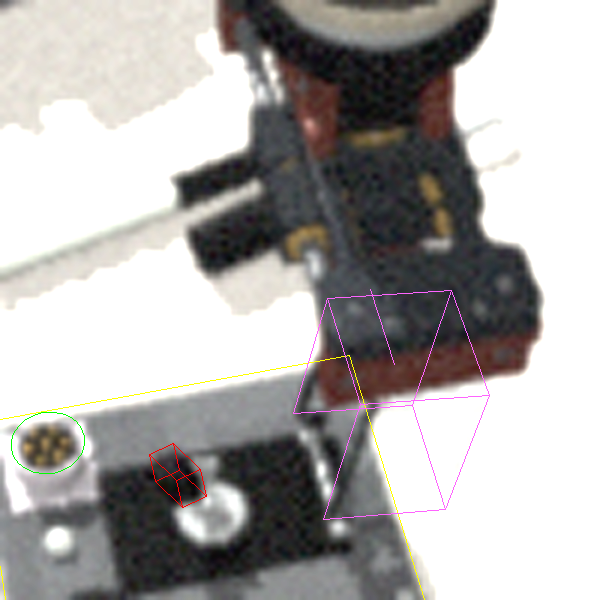

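Run:
```python
from ov import *
s=where()
L=lambda r,l=0:(6+r*np.sin(l-.45),2.5,64+r*np.cos(l-.45))
rows([((20,2.4,180),.1),((-20,2.5,170),.3),(L(95),.45)])
```

```text
t 10.1 box TCP [ 58.5   2.1 170.2] rot rel [-0.001 -0.005  0.001] F [-0.8  0.2  0.3] gap 0.3
0.001, 0.105, -0.001, -38.6, -0.2, -9.6
0.001, 0.305, -0.001, -78.5, -0.3, 0.6
0.001, 0.455, -0.001, -93.7, -0.3, 21.1
```

Emit:
servo_tool(plan=[0, 0.05, 0, -18, 0, -5, -1, 0, 0.105, 0, -38, 0, -9, -1, 0, 0.2, 0, -58, 0, -4, -0.32, 0, 0.305, 0, -78, 0, 0, -0.32, 0, 0.4, 0, -90, 0, 10, -0.32, 0, 0.455, 0, -93.7, 0, 21, -0.32, 0, 0.455, 0, -93.7, 0, 21, -0.32, 0, 0.455, 0, -93.7, 0, 21, -0.32], force=50)

```text
t: 10.77
ee_pos: [0.4617, -0.1888, 0.15]
tool_rot: [0.975, -0.012, 0.223, 0.002]
ft_force: [0.8, -0.4, -0.4]
finger_gap: 0.0296
```

Run:
```python
from ov import *
s=where()
L=lambda r,l=0:(6+r*np.sin(l-.45),2.5,64+r*np.cos(l-.45))
rows([(L(70),.45),(L(46),.45),(L(45),.45)])
overlay('ov10','side',(265,215,385,315),6,th=1.75,dy=2)
overlay('ov10t','top',(370,180,450,260),7,th=1.75,dy=2)
```

```text
t 10.77 box TCP [-36.7   2.  150. ] rot rel [0.001 0.449 0.005] F [ 0.8 -0.4 -0.4] gap 29.6
-0.0, 0.001, -0.005, 1.0, -0.5, 26.0
-0.0, 0.001, -0.005, 1.1, -0.5, 50.0
-0.0, 0.001, -0.005, 1.1, -0.5, 51.0
```

View pics/ov10.png

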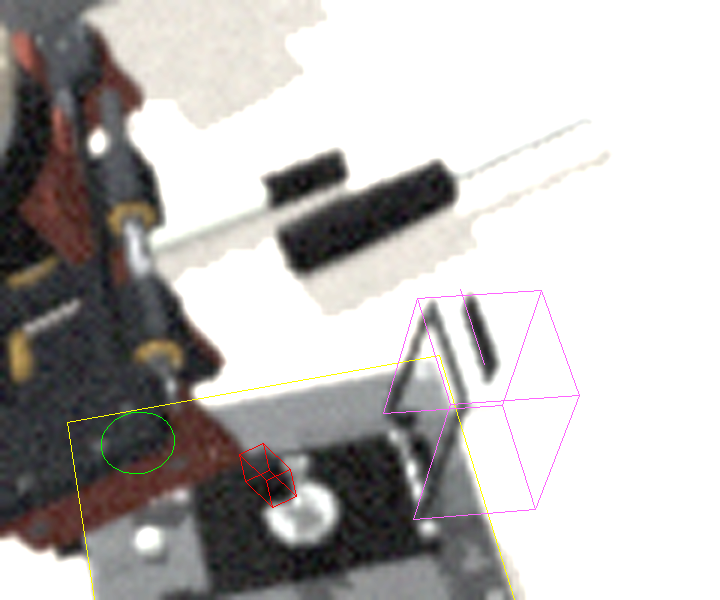

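View pics/ov10t.png

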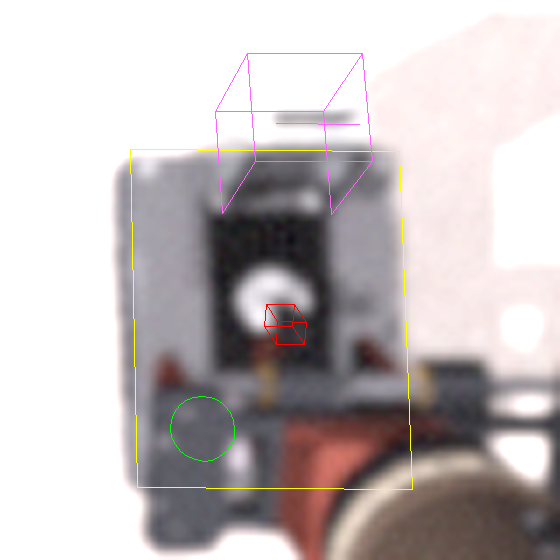

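Emit:
servo_tool(plan=[0, 0, -0.005, 1, -0.3, 15, -0.32, 0, 0, -0.005, 1, -0.3, 30, -0.32, 0, 0, -0.005, 1, -0.3, 40, -0.32, 0, 0, -0.005, 1, -0.3, 48, -0.32, 0, 0, -0.005, 1, -0.3, 51, -0.32, 0, 0, -0.005, 1, -0.3, 51, -0.32, 0, 0, -0.005, 1, -0.3, 51, -0.32, 0, 0, -0.005, 1, -0.3, 51, -0.32], force=50)

```text
t: 11.53
ee_pos: [0.4864, -0.1888, 0.1046]
tool_rot: [0.975, -0.008, 0.223, 0.003]
ft_force: [0.7, -0.6, 0.2]
finger_gap: 0.0301
```

Run:
```python
from ov import *
s=where()
overlay('ov11','side',(270,240,370,340),6)
overlay('ov11t','top',(370,180,450,260),7)
```

```text
t 11.53 box TCP [-12.    2.5 104.6] rot rel [-0.001  0.45  -0.004] F [ 0.7 -0.6  0.2] gap 30.1
```

View pics/ov11.png

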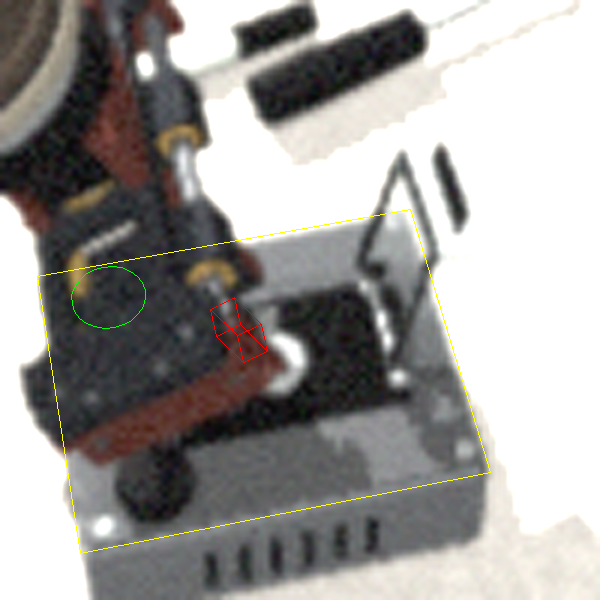

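View pics/ov11t.png

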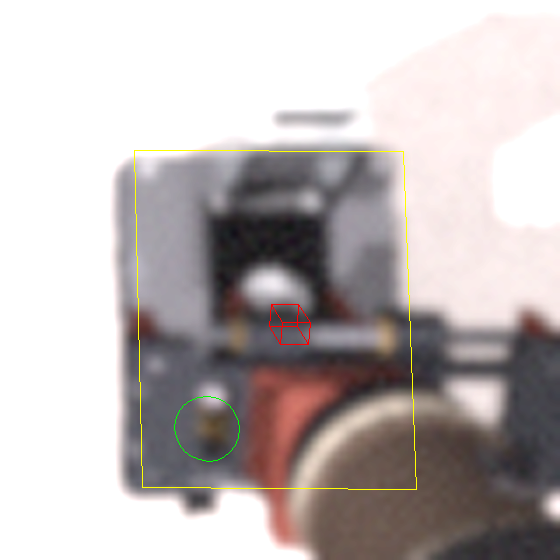

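Emit:
servo_tool(plan=[0, 0, 0, 0, 0, 0, -1, 0, 0, 0, 0, 0, 0, -1, 0, 0, 0, 0, 0, 0, -1, 0, 0, 0, 0, 0, 0, -1, 0, 0, 0, 0, 0, 0, -1, 0, 0, 0, 0, 0, 0, -1], force=55)

```text
t: 12.13
ee_pos: [0.4858, -0.1894, 0.1048]
tool_rot: [0.975, -0.008, 0.224, 0.003]
ft_force: [-0.5, -4.1, -0.3]
finger_gap: 0.0117
```

Run:
```python
from ov import *
where()
```

```text
t 12.13 box TCP [-12.5   1.9 104.8] rot rel [-0.003  0.451 -0.003] F [-0.5 -4.1 -0.3] gap 11.7
```

Emit:
servo_tool(plan=[0, 0, 0, 0, 0, -3, -1, 0, 0, 0, 0, 0, -6, -1, 0, 0, 0, 0, 0, -8, -1, 0, 0, 0, 0, 0, -9, -1, 0, 0, 0, 0, 0, -9, -1, 0, 0, 0, 0, 0, -9, -1])

```text
t: 12.63
ee_pos: [0.4822, -0.1892, 0.1121]
tool_rot: [0.975, -0.008, 0.223, 0.004]
ft_force: [10.4, -5.8, -15.3]
finger_gap: 0.0114
```

Run:
```python
from ov import *
s=where(); print(R.from_quat(s['tool_rot']).inv().apply(s['ft_force']).round(1))
```

```text
t 12.63 box TCP [-16.1   2.  112.1] rot rel [-0.003  0.45  -0.003] F [ 10.4  -5.8 -15.3] gap 11.4
[ 2.8  5.6 18.4]
```

Run:
```python
from ov import *
s=where(); b=wb(s['ee_pos']); a0=.45;k=14
G=np.array([b[0]+k*np.sin(a0)-6,b[2]-k*np.cos(a0)-64]); r=np.hypot(*G); l0=np.arctan2(G[0],G[1]); print(r,l0)
T=[]
for f in np.linspace(0,1,13)[1:]:
    l=l0+f*(.48-l0); a=a0-.4*f
    T.append(((6+r*np.sin(l)-k*np.sin(a),b[1],64+r*np.cos(l)+k*np.cos(a)),a))
rows(T,s)
```

```text
t 12.63 box TCP [-16.1   2.  112.1] rot rel [-0.003  0.45  -0.003] F [ 10.4  -5.8 -15.3] gap 11.4
38.95995456221061 -0.4246682969397392
0.002, -0.033, 0.003, 3.4, 0.0, 0.2
0.002, -0.066, 0.003, 6.8, 0.0, 0.6
0.002, -0.1, 0.003, 10.1, 0.0, 1.3
0.002, -0.133, 0.003, 13.4, 0.0, 2.2
0.002, -0.166, 0.003, 16.6, 0.1, 3.3
0.002, -0.2, 0.003, 19.7, 0.1, 4.6
0.003, -0.233, 0.003, 22.7, 0.1, 6.2
0.003, -0.266, 0.003, 25.6, 0.1, 7.9
0.003, -0.3, 0.003, 28.4, 0.1, 9.9
0.003, -0.333, 0.003, 31.0, 0.1, 12.0
0.003, -0.366, 0.003, 33.4, 0.1, 14.3
0.003, -0.4, 0.003, 35.7, 0.1, 16.8
```

Emit:
servo_tool(plan=[0, -0.033, 0, 3.4, 0, 0.2, -1, 0, -0.066, 0, 6.8, 0, 0.6, -1, 0, -0.1, 0, 10.1, 0, 1.3, -1, 0, -0.133, 0, 13.4, 0, 2.2, -1, 0, -0.166, 0, 16.6, 0, 3.3, -1, 0, -0.2, 0, 19.7, 0, 4.6, -1, 0, -0.2, 0, 19.7, 0, 4.6, -1])

```text
t: 13.22
ee_pos: [0.4975, -0.1893, 0.1141]
tool_rot: [0.993, -0.008, 0.119, 0.002]
ft_force: [-6.9, -8.2, -9.3]
finger_gap: 0.0114
```

Run:
```python
from ov import *
s=where(); print(R.from_quat(s['tool_rot']).inv().apply(s['ft_force']).round(1))
overlay('ov12','side',(270,240,370,340),6,lev=.45,pull=8,dy=2)
```

```text
t 13.22 box TCP [ -0.9   2.2 114.1] rot rel [-0.002  0.239 -0.003] F [-6.9 -8.2 -9.3] gap 11.4
[-8.8  8.3  7.5]
```

View pics/ov12.png

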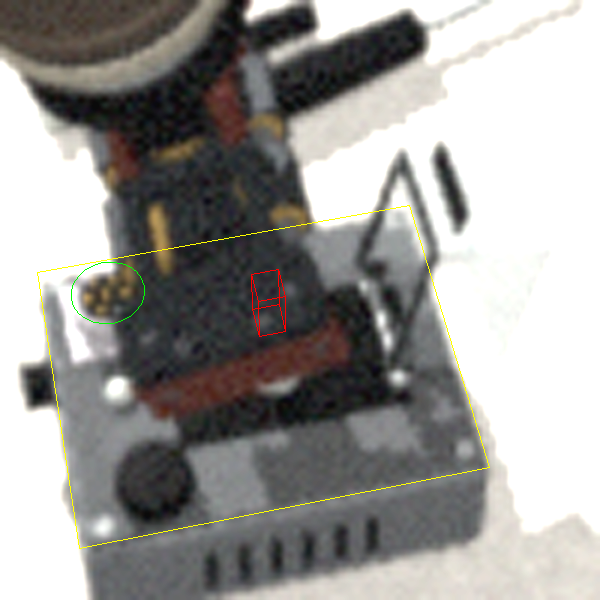

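Emit:
servo_tool(plan=[0, 0, 0, 0, 0, 0, -1, 0, 0, 0, 0, 0, 0, -1])

```text
t: 13.43
ee_pos: [0.497, -0.1893, 0.1142]
tool_rot: [0.993, -0.009, 0.121, 0.002]
ft_force: [-4.5, -7.6, -12.6]
finger_gap: 0.0115
```

Run:
```python
from ov import *
s=where(); print(R.from_quat(s['tool_rot']).inv().apply(s['ft_force']).round(1))
```

```text
t 13.43 box TCP [ -1.3   2.2 114.2] rot rel [-0.002  0.242 -0.002] F [ -4.5  -7.6 -12.6] gap 11.5
[-7.2  7.6 11.2]
```

Run:
```python
from ov import *
s=robot.state(); print(s['joints'].round(3), s['wrist_torque'].round(2))
b=wb(s['ee_pos']); a=.242
for k in (8,14,20):
  G=np.array([b[0]+k*np.sin(a)-6,b[2]-k*np.cos(a)-64]); print(k,np.hypot(*G),np.arctan2(*G))
save('s13','side',(270,240,370,340),6)
```

```text
[-0.11   0.345  0.518  2.162 -0.533  0.504 -0.778] [-1.68  2.3  -0.38]
8 42.752715392870364 -0.12669833345211448
14 36.799029356208834 -0.10793918023306219
20 30.86328643638691 -0.08195205879560231
```

View pics/s13.png

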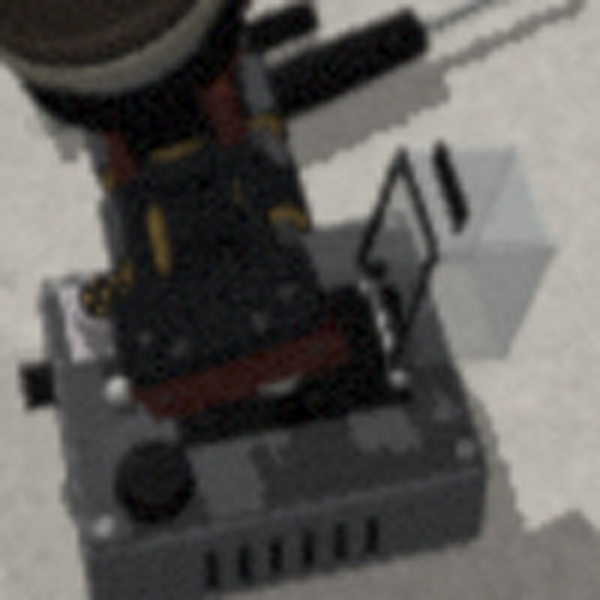

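Emit:
servo_tool(plan=[0, 0, 0, 0, 0, -1.5, -1, 0, 0, 0, 0.5, -1, -3, -1, 0, 0, 0, 0.5, -1, -3, -1, 0, 0, 0, 0.5, -1, -3, -1])

```text
t: 13.82
ee_pos: [0.4963, -0.1891, 0.1165]
tool_rot: [0.993, -0.009, 0.12, 0.003]
ft_force: [-1.8, -11.1, -22.1]
finger_gap: 0.0114
```

Run:
```python
from ov import *
s=where(); print(R.from_quat(s['tool_rot']).inv().apply(s['ft_force']).round(1))
b=wb(s['ee_pos']); a=.24;k=14
G=np.array([b[0]+k*np.sin(a)-6,b[2]-k*np.cos(a)-64]); print(k,np.hypot(*G),np.arctan2(*G))
```

```text
t 13.82 box TCP [ -2.    2.4 116.5] rot rel [-0.003  0.241 -0.001] F [ -1.8 -11.1 -22.1] gap 11.4
[-6.8 11.1 21.1]
14 39.22776652552882 -0.12059092479208695
```

```bash
cat > sw.py <<'E'
from ov import *
def sw(l1,a1,n,k=14,r=None,dy=0):
    s=where(); print('tool F',R.from_quat(s['tool_rot']).inv().apply(s['ft_force']).round(1))
    b=wb(s['ee_pos']); a0=(tr(0).inv()*R.from_quat(s['tool_rot'])).as_rotvec()[1]
    G=np.array([b[0]+k*np.sin(a0)-6,b[2]-k*np.cos(a0)-64]); rr=np.hypot(*G); l0=np.arctan2(*G); print('r',rr,'lever',l0+.45,'a',a0)
    r=r or rr; T=[]
    for f in np.linspace(0,1,n+1)[1:]:
        l=l0+f*(l1-.45-l0); a=a0+(a1-a0)*f
        T.append(((6+r*np.sin(l)-k*np.sin(a),b[1]+dy*f,64+r*np.cos(l)+k*np.cos(a)),a))
    rows(T,s)
E
python3 - <<'E'
from sw import *
sw(.65,.15,6,r=39.5,dy=-2)
E
```

```text
t 13.82 box TCP [ -2.    2.4 116.5] rot rel [-0.003  0.241 -0.001] F [ -1.8 -11.1 -22.1] gap 11.4
tool F [-6.8 11.1 21.1]
r 39.2291633865133 lever 0.32970445141241217 a 0.24083364637467852
0.003, -0.015, 0.002, 2.3, 0.3, 0.0
0.003, -0.03, 0.002, 4.6, 0.7, 0.5
0.003, -0.045, 0.002, 6.9, 1.0, 1.0
0.003, -0.061, 0.002, 9.1, 1.3, 1.7
0.003, -0.076, 0.001, 11.3, 1.7, 2.4
0.003, -0.091, 0.001, 13.4, 2.0, 3.3
```

Emit:
servo_tool(plan=[0, -0.015, 0, 2.3, 0.5, 0, -1, 0, -0.03, 0, 4.6, 1, 0.3, -1, 0, -0.045, 0, 6.9, 1.5, 0.7, -1, 0, -0.06, 0, 9.1, 2, 1.2, -1, 0, -0.075, 0, 11.3, 2.5, 1.8, -1, 0, -0.09, 0, 13.4, 2.5, 2.5, -1, 0, -0.09, 0, 13.4, 2.5, 2.5, -1, 0, -0.09, 0, 13.4, 2.5, 2.5, -1])

```text
t: 14.48
ee_pos: [0.5086, -0.1895, 0.1168]
tool_rot: [0.997, -0.008, 0.073, 0.0]
ft_force: [-7.3, -4.8, -15.7]
finger_gap: 0.0113
```

Run:
```python
from sw import *
sw(.92,.1,8,r=39.5)
```

```text
t 14.48 box TCP [ 10.2   2.2 116.8] rot rel [ 0.001  0.147 -0.003] F [ -7.3  -4.8 -15.7] gap 11.3
tool F [-9.4  4.9 14.4]
r 39.471423492139834 lever 0.6101140096838576 a 0.14667784275583387
-0.001, -0.006, 0.003, 1.5, 0.0, 0.5
-0.001, -0.012, 0.003, 3.1, 0.0, 1.0
-0.001, -0.018, 0.003, 4.5, 0.0, 1.6
-0.001, -0.023, 0.003, 6.0, 0.0, 2.3
-0.001, -0.029, 0.003, 7.4, 0.0, 3.0
-0.001, -0.035, 0.003, 8.9, 0.0, 3.7
-0.001, -0.041, 0.003, 10.2, 0.0, 4.6
-0.001, -0.047, 0.003, 11.6, 0.0, 5.4
```

Emit:
servo_tool(plan=[0, -0.006, 0, 1.8, 0.5, 0.2, -1, 0, -0.012, 0, 3.6, 0.5, 0.5, -1, 0, -0.018, 0, 5.2, 0.5, 0.9, -1, 0, -0.023, 0, 6.8, 0.5, 1.5, -1, 0, -0.029, 0, 8.4, 0.5, 2.1, -1, 0, -0.035, 0, 10, 0.5, 2.8, -1, 0, -0.041, 0, 11.4, 0.5, 3.7, -1, 0, -0.047, 0, 12.6, 0.5, 4.5, -1, 0, -0.047, 0, 12.6, 0.5, 4.5, -1, 0, -0.047, 0, 12.6, 0.5, 4.5, -1])

```text
t: 15.32
ee_pos: [0.52, -0.1898, 0.1141]
tool_rot: [0.999, -0.009, 0.048, -0.001]
ft_force: [-13.0, -1.5, -11.9]
finger_gap: 0.0114
```

Run:
```python
from sw import *
sw(.95,.1,3,r=39.5)
save('s14','side',(270,240,370,340),6)
```

```text
t 15.32 box TCP [ 21.6   2.2 114.1] rot rel [ 0.002  0.097 -0.002] F [-13.   -1.5 -11.9] gap 11.4
tool F [-14.1   1.7  10.6]
r 39.92567137807625 lever 0.8892800168319623 a 0.09659724348137243
-0.002, 0.001, 0.002, 0.5, 0.0, 0.8
-0.002, 0.002, 0.002, 1.1, 0.0, 1.2
-0.002, 0.003, 0.002, 1.8, 0.0, 1.7
```

View pics/s14.png

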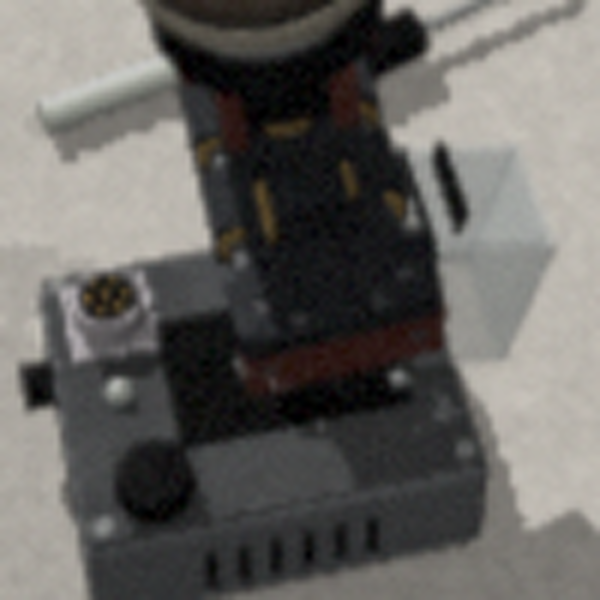

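Emit:
servo_tool(plan=[0, 0, 0, 1.3, 0, 0.7, -1, 0, 0, 0, 2.5, 0, 1.3, -1, 0, 0, 0, 2.5, 0, 1.3, -1])

```text
t: 15.62
ee_pos: [0.5225, -0.1899, 0.1131]
tool_rot: [0.999, -0.008, 0.048, -0.0]
ft_force: [-13.3, -2.8, -8.6]
finger_gap: 0.0109
```

Run:
```python
from sw import *
sw(.95,.1,1,r=39.5)
```

```text
t 15.62 box TCP [ 24.1   2.  113.1] rot rel [ 0.002  0.097 -0.003] F [-13.3  -2.8  -8.6] gap 10.9
tool F [-14.    3.    7.3]
r 40.22371953423944 lever 0.955781329263615 a 0.09652453256079124
-0.002, 0.003, 0.003, -0.6, -0.0, 0.5
```

Emit:
servo_tool(plan=[0, 0, 0, -1.3, 0, 2, -1, 0, 0, 0, -2.6, 0, 4, -1, 0, 0, 0, -3.6, 0, 6, -1, 0, 0, 0, -4.2, 0, 7, -1, 0, 0, 0, -4.2, 0, 7, -1, 0, 0, 0, -4.2, 0, 7, -1])

```text
t: 16.12
ee_pos: [0.5225, -0.1901, 0.1083]
tool_rot: [0.999, -0.009, 0.052, -0.0]
ft_force: [-10.8, 0.4, 2.5]
finger_gap: 0.0113
```

Run:
```python
from sw import *
sw(.95,.1,1,r=39.5)
```

```text
t 16.12 box TCP [ 24.1   1.9 108.3] rot rel [ 0.002  0.104 -0.003] F [-10.8   0.4   2.5] gap 11.3
tool F [-10.4  -0.3  -3.6]
r 36.1603252200283 lever 1.02284167298673 a 0.10403857433496709
-0.002, -0.004, 0.002, -0.2, -0.0, -4.3
```

Emit:
servo_tool(plan=[0, 0, 0, 0, 0, 0, -0.3, 0, 0, 0, 0, 0, 0, -0.3, 0, 0, 0, 0, 0, 0, -0.3, 0, 0, 0, 0, 0, 0, -0.3, 0, 0, 0, -10, 0, -20, -0.3, 0, 0.1, 0, -25, 0, -50, -0.3, 0, 0.2, 0, -50, 0, -75, -0.3, 0, 0.3, 0, -85, 0, -90, -0.3, 0, 0.4, 0, -125, 0, -95, -0.3, 0, 0.4, 0, -125, 0, -95, -0.3, 0, 0.4, 0, -125, 0, -95, -0.3])

```text
t: 17.03
ee_pos: [0.3884, -0.1874, 0.1897]
tool_rot: [0.967, -0.01, 0.254, 0.001]
ft_force: [-0.1, 0.1, -0.1]
finger_gap: 0.0307
```

Run:
```python
from sw import *
where()
im=imaging.get_image('side'); f=im['frame'][260:320,285:355]
g=(255*(np.clip(f/140.,0,1))**.6).astype(np.uint8); cv2.imwrite('pics/z15.png',cv2.resize(g,None,fx=10,fy=10,interpolation=cv2.INTER_CUBIC))
overlay('ov15','side',(285,260,355,320),10,lev=.9,dy=1)
overlay('ov15t','top',(370,180,450,260),7,lev=.9,dy=1)
```

```text
t 17.03 box TCP [-110.     1.9  189.7] rot rel [0.003 0.515 0.   ] F [-0.1  0.1 -0.1] gap 30.7
```

View pics/z15.png

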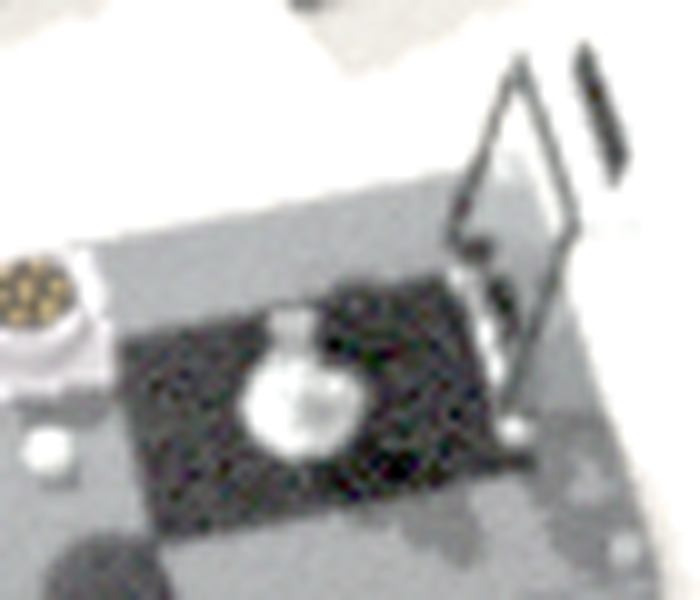

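View pics/ov15.png

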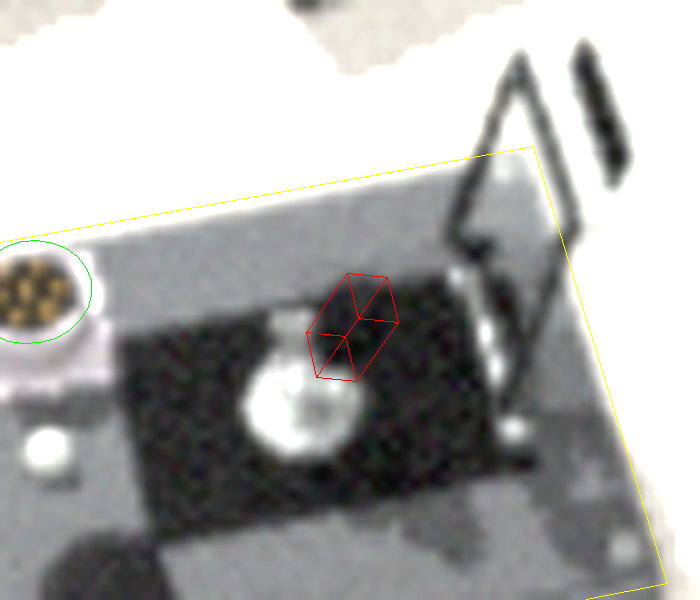

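View pics/ov15t.png

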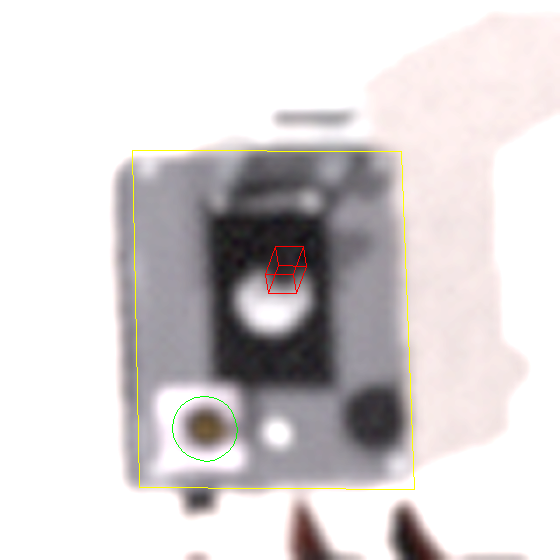

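Run:
```python
from sw import *
rows([((-40,2.5,230),.3),((40,3,230),.0),((83,3,220),-.05),((83,3,137),-.05)])
```

```text
0.001, -0.215, 0.004, 75.3, -2.0, -1.9
0.002, -0.515, 0.004, 144.9, -2.2, 37.5
0.002, -0.565, 0.004, 177.4, -2.1, 67.3
0.002, -0.565, 0.004, 136.6, -2.3, 139.6
```

Emit:
servo_tool(plan=[0, -0.1, 0, 35, -1, -1, 1, 0, -0.215, 0.004, 75, -2, -2, 1, 0, -0.31, 0.004, 95, -2, 10, 1, 0, -0.41, 0.004, 120, -2, 23, 1, 0, -0.515, 0.004, 145, -2, 37, 1, 0, -0.565, 0.004, 177, -2, 67, 1, 0, -0.565, 0.004, 177, -2, 67, 1, 0, -0.565, 0.004, 177, -2, 67, 1, 0, -0.565, 0.004, 177, -2, 67, 1], force=12)

```text
t: 17.93
ee_pos: [0.5797, -0.1899, 0.2165]
tool_rot: [1.0, -0.01, -0.028, 0.001]
ft_force: [-0.5, 0.3, 0.7]
finger_gap: 0.0862
```

Run:
```python
from sw import *
where(); rows([((83,3,137),-.05)])
```

```text
t 17.93 box TCP [ 81.3   3.2 216.5] rot rel [-0.003 -0.056  0.   ] F [-0.5  0.3  0.7] gap 86.2
0.003, 0.006, -0.0, 6.1, 0.0, 79.2
```

Emit:
servo_tool(plan=[0, 0, 0, 2, 0, 25, 1, 0, 0, 0, 4, 0, 45, 1, 0, 0, 0, 5, 0, 62, 1, 0, 0, 0, 6, 0, 74, 1, 0, 0, 0, 6, 0, 79, 1, 0, 0, 0, 6, 0, 79, 1, 0, 0, 0, 6, 0, 79, 1])

```text
t: 18.52
ee_pos: [0.5814, -0.1903, 0.1411]
tool_rot: [1.0, -0.01, -0.025, 0.0]
ft_force: [-0.4, -0.4, -0.6]
finger_gap: 0.0877
```

Run:
```python
from sw import *
where()
save('s16','side',(290,210,390,310),6);save('t16','top',(350,150,450,250),6)
```

```text
t 18.52 box TCP [ 83.    2.9 141.1] rot rel [-0.001 -0.05   0.001] F [-0.4 -0.4 -0.6] gap 87.7
```

View pics/s16.png

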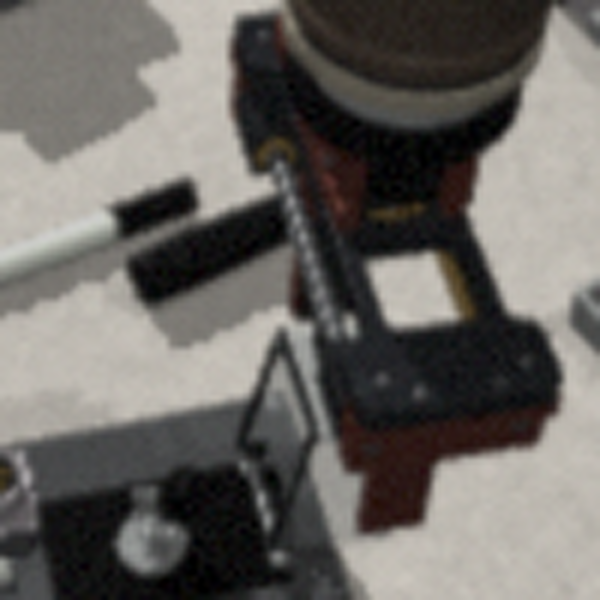

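View pics/t16.png

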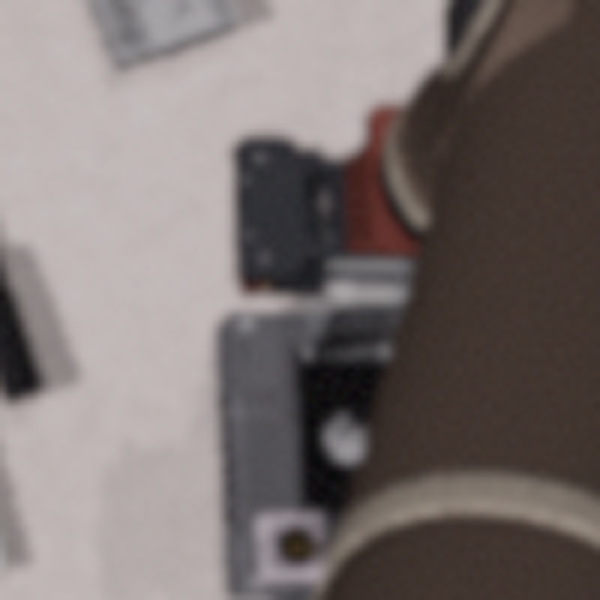

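Emit:
servo_tool(plan=[0, 0, 0, 0, 0, 0, -0.2, 0, 0, 0, 0, 0, 0, -0.2, 0, 0, 0, 0, 0, 0, -0.2, 0, 0, 0, 0, 0, 0, -0.2, 0, 0, 0, 0, 0, 0, -0.2, 0, 0, 0, 0, 0, 0, -0.2, 0, 0, 0, 0, 0, 0, -0.2, 0, 0, 0, 0, 0, 0, -0.2, 0, 0, 0, 0, 0, 0, -0.2], force=12)

```text
t: 19.37
ee_pos: [0.5812, -0.1899, 0.1395]
tool_rot: [1.0, -0.01, -0.026, 0.0]
ft_force: [-1.4, 0.4, 0.1]
finger_gap: 0.0482
```

```bash
cat > cl.py <<'E'
from sw import *
def cl(th0,th1,a1,n,k=10,dy=0):
    s=where(); b=wb(s['ee_pos']); a0=(tr(0).inv()*R.from_quat(s['tool_rot'])).as_rotvec()[1]
    v=np.array([b[0]+k*np.sin(a0)-50,b[2]-k*np.cos(a0)-70]); print('r',np.hypot(*v),'ang',np.arctan2(v[1],-v[0])); T=[]
    for f in np.linspace(0,1,n+1)[1:]:
        d=f*(th1-th0); c,sn=np.cos(d),np.sin(d); g=np.array([v[0]*c+v[1]*sn+50,-v[0]*sn+v[1]*c+70]); a=a0+(a1-a0)*f
        T.append(((g[0]-k*np.sin(a),b[1]+dy,g[1]+k*np.cos(a)),a))
    rows(T,s)
E
python3 - <<'E'
from cl import *
cl(1.78,.9,.12,10)
E
```

```text
t 19.37 box TCP [ 82.8   3.2 139.5] rot rel [-0.001 -0.052  0.001] F [-1.4  0.4  0.1] gap 48.2
r 67.75059262310225 ang 2.0678888052587525
0.001, 0.017, -0.001, -5.7, 0.0, -2.3
0.001, 0.034, -0.001, -11.5, 0.0, -4.2
0.001, 0.052, -0.001, -17.5, 0.0, -5.5
0.001, 0.069, -0.001, -23.6, 0.0, -6.3
0.001, 0.086, -0.001, -29.7, 0.0, -6.6
0.001, 0.103, -0.001, -35.8, 0.0, -6.3
0.001, 0.12, -0.001, -41.9, 0.0, -5.5
0.001, 0.138, -0.001, -47.9, 0.0, -4.2
0.001, 0.155, -0.001, -53.7, 0.0, -2.4
0.001, 0.172, -0.001, -59.4, 0.0, -0.1
```

Emit:
servo_tool(plan=[0, 0.017, 0, -5.7, 0, -2.3, -0.2, 0, 0.034, 0, -11.5, 0, -4.2, -0.2, 0, 0.052, 0, -17.5, 0, -5.5, -0.2, 0, 0.069, 0, -23.6, 0, -6.3, -0.2, 0, 0.086, 0, -29.7, 0, -6.6, -0.2, 0, 0.103, 0, -35.8, 0, -6.3, -0.2, 0, 0.12, 0, -41.9, 0, -5.5, -0.2, 0, 0.138, 0, -47.9, 0, -4.2, -0.2, 0, 0.155, 0, -53.7, 0, -2.4, -0.2, 0, 0.172, 0, -59.4, 0, 0, -0.2, 0, 0.172, 0, -59.4, 0, 0, -0.2])

```text
t: 20.28
ee_pos: [0.5214, -0.1896, 0.1432]
tool_rot: [0.998, -0.011, 0.061, 0.002]
ft_force: [0.0, -3.7, 1.0]
finger_gap: 0.0479
```

Run:
```python
from cl import *
cl(.9,.0,.3,12)
```

```text
t 20.28 box TCP [ 23.1   2.3 143.2] rot rel [-0.002  0.122  0.002] F [ 0.  -3.7  1. ] gap 47.9
r 68.32321215830873 ang 1.1853988070500827
0.002, 0.015, -0.002, -5.0, 0.0, 1.5
0.002, 0.03, -0.002, -10.0, 0.0, 3.4
0.002, 0.044, -0.002, -14.7, 0.0, 5.6
0.002, 0.059, -0.002, -19.3, 0.0, 8.2
0.002, 0.074, -0.002, -23.7, 0.0, 11.1
0.002, 0.089, -0.002, -27.8, 0.0, 14.3
0.002, 0.104, -0.002, -31.7, 0.0, 17.8
0.002, 0.118, -0.002, -35.3, 0.0, 21.6
0.002, 0.133, -0.002, -38.7, 0.0, 25.7
0.002, 0.148, -0.002, -41.7, 0.0, 29.9
0.002, 0.163, -0.002, -44.4, 0.0, 34.4
0.002, 0.178, -0.002, -46.7, 0.0, 39.0
```

Emit:
servo_tool(plan=[0, 0.015, 0, -5, 0.5, 1.5, -0.2, 0, 0.03, 0, -10, 0.5, 3.4, -0.2, 0, 0.044, 0, -14.7, 0.5, 5.6, -0.2, 0, 0.059, 0, -19.3, 0.5, 8.2, -0.2, 0, 0.074, 0, -23.7, 0.5, 11.1, -0.2, 0, 0.089, 0, -27.8, 0.5, 14.3, -0.2, 0, 0.104, 0, -31.7, 0.5, 17.8, -0.2, 0, 0.118, 0, -35.3, 0.5, 21.6, -0.2, 0, 0.133, 0, -38.7, 0.5, 25.7, -0.2, 0, 0.148, 0, -41.7, 0.5, 29.9, -0.2, 0, 0.148, 0, -41.7, 0.5, 29.9, -0.2])

```text
t: 21.2
ee_pos: [0.4842, -0.1895, 0.108]
tool_rot: [0.991, -0.011, 0.134, 0.002]
ft_force: [2.1, -4.3, -1.1]
finger_gap: 0.0483
```

Run:
```python
from cl import *
cl(.15,-.03,.3,4)
overlay('ov17','side',(265,225,365,325),6,th=.15,dy=1,lev=.9)
```

```text
t 21.2 box TCP [-14.1   1.7 108. ] rot rel [-0.002  0.269  0.002] F [ 2.1 -4.3 -1.1] gap 48.3
r 67.65593102508015 ang 0.43220880589295885
0.002, 0.008, -0.002, -2.0, -0.0, 2.4
0.002, 0.015, -0.002, -3.9, -0.0, 4.8
0.002, 0.023, -0.002, -5.6, -0.0, 7.4
0.002, 0.031, -0.002, -7.3, -0.0, 10.0
```

View pics/ov17.png

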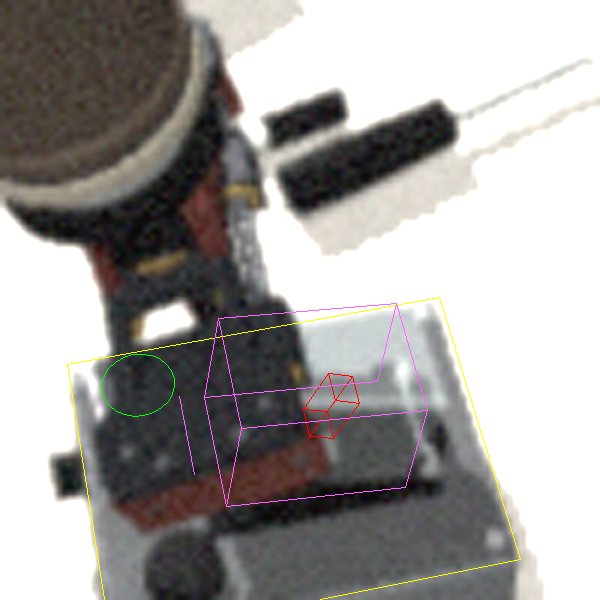

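Emit:
servo_tool(plan=[0, 0.008, 0, -2, 0.7, 2.4, -0.2, 0, 0.015, 0, -3.9, 0.7, 4.8, -0.2, 0, 0.023, 0, -5.6, 0.7, 7.4, -0.2, 0, 0.03, 0, -7.3, 0.7, 10, -0.2, 0, 0.03, 0, -7.3, 0.7, 10, -0.2, 0, 0.03, 0, -7.3, 0.7, 10, -0.2])

```text
t: 21.75
ee_pos: [0.4797, -0.1895, 0.0962]
tool_rot: [0.989, -0.01, 0.149, 0.002]
ft_force: [1.6, -5.3, -1.5]
finger_gap: 0.0481
```

Run:
```python
from cl import *
cl(0,-.03,.3,1)
```

```text
t 21.75 box TCP [-18.7   1.6  96.2] rot rel [-0.001  0.298  0.001] F [ 1.6 -5.3 -1.5] gap 48.1
r 67.7853252650796 ang 0.24754758433209018
0.002, 0.002, -0.001, -1.0, -0.0, 1.8
```

Emit:
servo_tool(plan=[0, 0, 0, -0.5, 0.5, 1.5, -0.2, 0, 0, 0, -1, 0.5, 3, -0.2, 0, 0, 0, -1.2, 0.5, 4.5, -0.2, 0, 0, 0, -1.2, 0.5, 4.5, -0.2, 0, 0, 0, -1.2, 0.5, 4.5, -0.2])

```text
t: 22.17
ee_pos: [0.479, -0.1895, 0.0911]
tool_rot: [0.989, -0.01, 0.148, 0.002]
ft_force: [-2.2, -4.4, 0.7]
finger_gap: 0.0483
```

Run:
```python
from cl import *
cl(0,-.03,.3,1)
overlay('ov18','side',(265,225,365,325),6,th=0,dy=1,lev=.9)
```

```text
t 22.17 box TCP [-19.4   1.6  91.1] rot rel [-0.001  0.297  0.001] F [-2.2 -4.4  0.7] gap 48.3
r 67.4200133810034 ang 0.17158225088822995
0.001, 0.003, -0.001, -0.9, -0.0, 1.8
```

View pics/ov18.png

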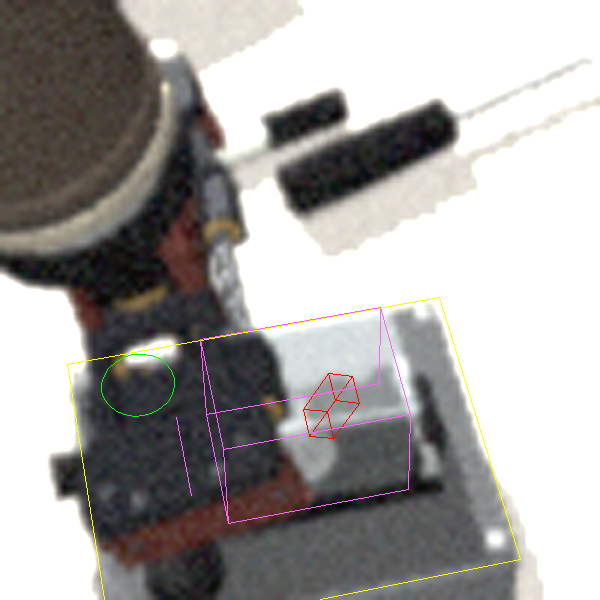

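Emit:
servo_tool(plan=[0, 0, 0, -0.3, 0.5, 1.5, -0.2, 0, 0, 0, -0.5, 0.5, 3, -0.2, 0, 0, 0, -0.5, 0.5, 3, -0.2])

```text
t: 22.47
ee_pos: [0.479, -0.1896, 0.0878]
tool_rot: [0.989, -0.01, 0.147, 0.001]
ft_force: [-4.0, -3.2, 2.5]
finger_gap: 0.0479
```

Run:
```python
from cl import *
cl(0,-.03,.3,1)
```

```text
t 22.47 box TCP [-19.3   1.5  87.8] rot rel [0.    0.296 0.001] F [-4.  -3.2  2.5] gap 47.9
r 66.90091416841427 ang 0.12363942647550544
0.0, 0.004, -0.001, -0.8, 0.0, 1.8
```

Emit:
servo_tool(plan=[0, 0, 0, 0, 0, 0, 1, 0, 0, 0, 0, 0, 0, 1, 0, 0, 0, 0, 0, 0, 1, 0, 0, 0, 0, 0, 0, 1, 0, 0, 0, 0, 0, 0, 1, 0, 0, 0, 0, 0, -25, 1, 0, 0, 0, 0, 0, -55, 1, 0, 0, 0, 0, 0, -80, 1, 0, 0.1, 0, -30, 0, -90, -1, 0, 0.2, 0, -60, 0, -100, -1, 0, 0.2, 0, -90, 0, -100, -1, 0, 0.2, 0, -90, 0, -100, -1, 0, 0.2, 0, -90, 0, -100, -1])

```text
t: 23.55
ee_pos: [0.3597, -0.1864, 0.1562]
tool_rot: [0.969, -0.01, 0.246, 0.002]
ft_force: [-0.5, 0.4, -0.4]
finger_gap: 0.0582
```

Run:
```python
from cl import *
where()
overlay('ov19','side',(265,235,365,335),6,th=0,dy=1,lev=.9)
save('s19','side',(265,235,365,335),6)
```

```text
t 23.55 box TCP [-138.7    2.4  156.2] rot rel [0.    0.497 0.002] F [-0.5  0.4 -0.4] gap 58.2
```

View pics/ov19.png

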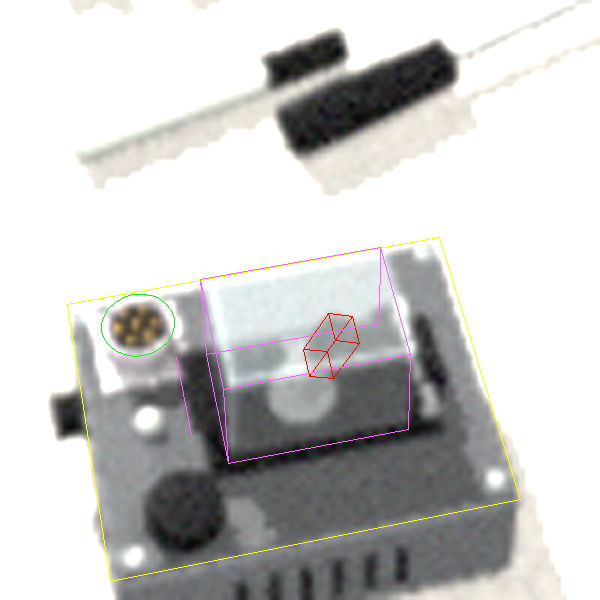

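View pics/s19.png

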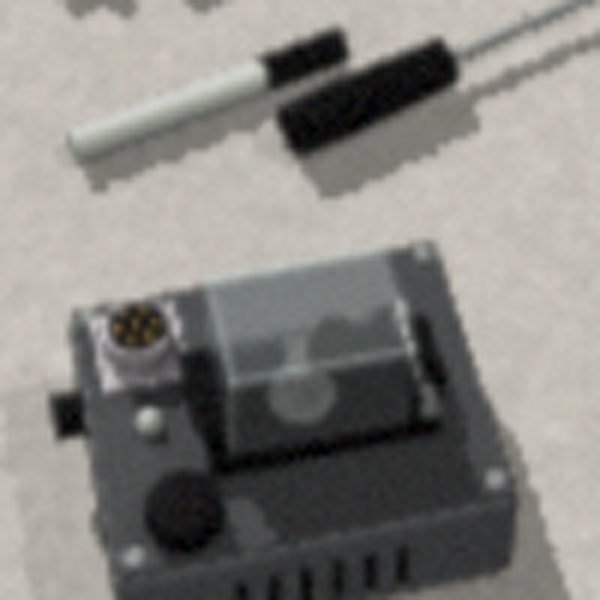

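Run:
```python
from cl import *
rows([((-70,2,180),.3),((-18,2,165),.1),((-18,2,142),.1)])
```

```text
0.001, -0.198, -0.002, 66.8, -1.0, 11.4
0.001, -0.398, -0.002, 105.3, -1.1, 49.4
0.001, -0.398, -0.002, 94.3, -1.1, 69.6
```

Emit:
servo_tool(plan=[0, -0.1, 0, 35, -1, 5, -1, 0, -0.198, 0, 67, -1, 11, -1, 0, -0.3, 0, 85, -1, 30, -1, 0, -0.398, 0, 105, -1, 49, -1, 0, -0.398, 0, 100, -1, 58, -1, 0, -0.398, 0, 94, -1, 69, -1, 0, -0.398, 0, 94, -1, 69, -1, 0, -0.398, 0, 94, -1, 69, -1, 0, -0.398, 0, 94, -1, 69, -1])

```text
t: 24.4
ee_pos: [0.4801, -0.189, 0.1421]
tool_rot: [0.999, -0.01, 0.05, 0.001]
ft_force: [0.4, -0.5, 0.0]
finger_gap: 0.0004
```

Run:
```python
from cl import *
where()
```

```text
t 24.4 box TCP [-18.3   2.1 142.1] rot rel [-0.001  0.1    0.001] F [ 0.4 -0.5  0. ] gap 0.4
```

Tip at z ≈ 120 mm, 10 mm above the shut cover's top. Pressing down slowly.

Emit:
servo_tool(plan=[0, 0, 0, -0.3, 0, 3, -1, 0, 0, 0, -0.6, 0, 6, -1, 0, 0, 0, -0.8, 0, 8, -1, 0, 0, 0, -0.9, 0, 9, -1, 0, 0, 0, -0.9, 0, 9, -1])

```text
t: 24.82
ee_pos: [0.4799, -0.1893, 0.1333]
tool_rot: [0.999, -0.011, 0.05, 0.001]
ft_force: [-0.8, 0.9, 0.2]
finger_gap: 0.0002
```

Emit:
servo_tool(plan=[0, 0, 0, -0.1, 0, 1, -1, 0, 0, 0, -0.2, 0, 1.5, -1, 0, 0, 0, -0.2, 0, 1.5, -1])

```text
t: 25.07
ee_pos: [0.4802, -0.1893, 0.1326]
tool_rot: [0.999, -0.01, 0.05, 0.001]
ft_force: [-4.8, 1.1, 12.5]
finger_gap: 0.0007
```

Emit:
servo_tool(plan=[0, 0, 0, 0, 0, -15, -1, 0, 0, 0, 0, 0, -40, -1, 0, 0.1, 0, -25, 0, -70, -1, 0, 0.2, 0, -60, 0, -90, -1, 0, 0.3, 0, -100, 0, -100, -1, 0, 0.3, 0, -130, 0, -110, -1, 0, 0.3, 0, -130, 0, -110, -1, 0, 0.3, 0, -130, 0, -110, -1])

```text
t: 25.73
ee_pos: [0.3393, -0.1864, 0.2293]
tool_rot: [0.98, -0.011, 0.201, 0.003]
ft_force: [0.6, -0.3, 0.5]
finger_gap: 0.0007
```

Run:
```python
from cl import *
where()
overlay('ov20','side',(265,235,365,335),6,th=0,dy=1,lev=.9)
save('s20','side',(265,235,365,335),6); save('t20','top'); save('s20f','side')
```

```text
t 25.73 box TCP [-159.1    2.   229.3] rot rel [-0.002  0.404  0.003] F [ 0.6 -0.3  0.5] gap 0.7
```

View pics/s20.png

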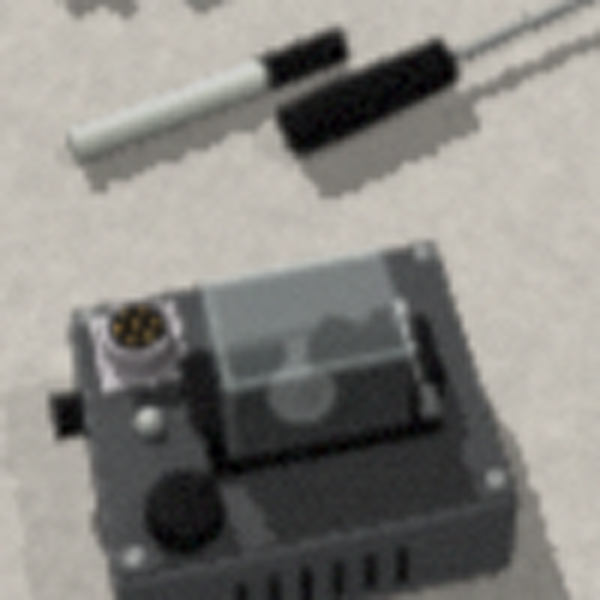

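View pics/ov20.png

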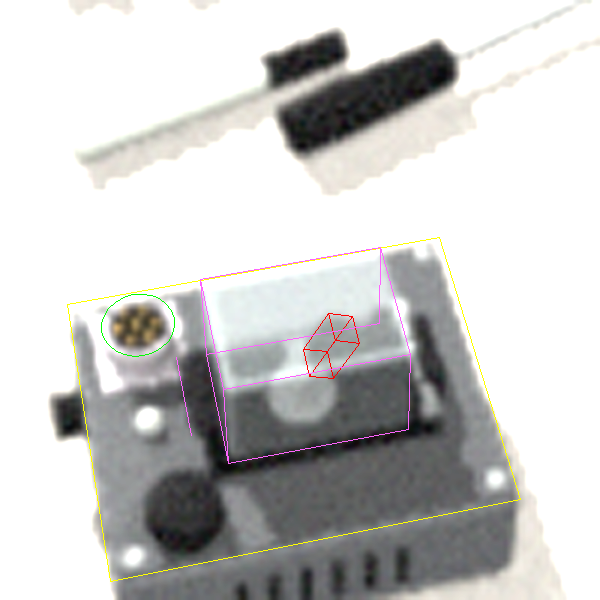

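View pics/s20f.png

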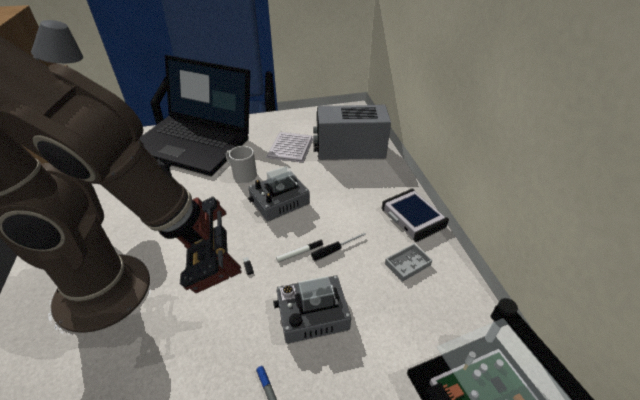

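Run:
```python
from ov import *
im=imaging.get_image('side'); g=cv2.imread('pics/z15.png')
def dr(pull,lev,col):
    t=lev-.45;c,s=np.cos(t),np.sin(t); q=[(6+x*c+r*s,y+1,64-x*s+r*c) for r in(16+pull,38+pull) for x in(-5,5) for y in(-6,6)]
    u=((proj(im,bw(q))-[285,260]+.5)*10-.5).astype(int)
    for a,b in [(4,5),(6,7),(4,6),(5,7),(0,4),(1,5),(2,6),(3,7)]: cv2.line(h,tuple(map(int,u[a])),tuple(map(int,u[b])),col,1)
o=[]
for a in [(0,.9,(0,0,255)),(7,.9,(0,200,0)),(7,.75,(255,0,0))]:
    h=g.copy(); dr(*a); o.append(h[200:450,220:480])
cv2.imwrite('pics/cmp.png',np.hstack([g[200:450,220:480]]+o)[:, :])
c=np.hstack([g[200:450,220:480]]+o); print(c.shape); cv2.imwrite('pics/cmp.png',cv2.resize(c,(800,192)))
```

```text
(250, 1040, 3)
```

View pics/cmp.png

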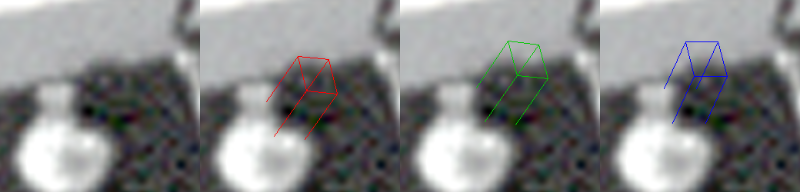

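The dark bump against the panel fits the home cap (red outline). Outlines of a pulled cap reach further up, over plain grey panel, so the cap is home. Handing in.

Run:
```python
from h import *
print(job_done())
```

```text
the job is handed in; nothing more can be done
None
```

I switched on the feed at the box with the round socket and handed the job in; it gave no verdict. The clock read about 26 s of the 72 s allowed.

**What I did**
- **Cover up:** I pinched its sides at 12 N and lifted it. It stopped near 1.5 rad, short of the 1.7 I aimed for, so I nudged the lip back to about 1.75–1.8 rad.
- **Lever over:** I pinched the cap at 55 N, pulled it out about 8 mm to its stop and swung the lever to the hinge side. Partway over, the pull eased and the cap seemed to ride on the gate. I pulled it out again and finished the swing. Then I eased the cap inward and let go.
- **Cover down:** I pinched the cover again and lowered it, but it was still slightly ajar when I let go. I closed the gripper and pressed lightly on its top until it met firm resistance.

**Last checks**
- **Cover:** the last press met 12.5 N, with the fingertips level with the shut cover's top. The final side picture matches the outline of a shut cover.
- **Lever:** the arm's position put it at about 0.9 rad or slightly more, and the pictures show it on the hinge side.
- **Cap:** with the cover still open, the side picture matched a cap that is home, not one pulled out. This is the least certain check, because the black cap sits against a black plate only a few pixels across.
- **Other things:** the other box and the loose items looked unmoved by eye; I did not measure them. The arm is clear of everything.

**Disagreement:** the pictures and the first cover pinch differed by about 2–3 mm on the box's sideways position. This caused side loads of up to about 11 N, well below the limits.

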